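Rock-test the label guards on the surface plate

ROBOT

A 7-joint arm with a two-finger parallel gripper is mounted at the origin on the work surface. World frame = base frame: x ahead of the robot, y to its left, z up, the work surface at z = 0. Lengths are in m, angles in rad, forces in N, time in s.
With the tool pointing down it reaches from about 0.425 to 0.925 m from the base axis. Payload 6.8 kg.
Tool frame: the origin (TCP) lies at the very end of the fingers, on their centre line; the grasp point (between the pads) lies 19 mm behind it; z points along the fingers, y is the direction in which the jaws open and shut (so a half turn about z gives the same grasp; the last joint's range is limited). The gripper opens to 85 mm and grips with 20 to 120 N. Pads are 22 mm wide; open, the fingers measure 114 mm over their backs; the gripper's body (76 mm by 85 mm) begins 54 mm behind the grasp point. The pads swing forward as they close: fully open they stand 13 mm farther back than shut.
Start: joints at [-1.439, 0.477, 0.022, 1.555, -0.011, 1.109, -0.083], TCP at [0.16, 0.656, 0.231] pointing down, gripper open.
Joint ranges: [-2.96, 2.96], [-0.34, 2.1], [-1.41, 1.46], [0.24, 2.44], [-1.37, 4.51], [0.17, 1.92], [-2.96, 2.96]. Speed limits (rad/s): [2.39, 2.39, 3.14, 3.14, 3.14, 3.14, 3.14].

INTERFACE

Orientations are given as a unit quaternion [w, x, y, z].
In Python, from station import bot gives the robot as it stands.
- The arm moves only by the tool move_arm, never from a script. Its argument "commands" is text: rows parted by semicolons, each of 7 numbers parted by spaces: the opening, from 0 (shut) to 1 (fully open), then the shift along the tool's x, y, z in cm, then the turn, a rotation vector about the tool's x, y, z in degrees. In form: gripper tx ty tz rx ry rz; .... A call has 1 to 12 rows; each row shifts and turns the commanded pose from where the row before left it, along the tool's axes as they then stand; what a row does not reach is not made up. A row lasts 1/12 s, in which the tool goes at most 41.7 mm and 7.16 degrees, less where a joint would pass 70% of its speed; a pose out of reach is approached as far as the arm can. A call with a gripper value outside its range is refused whole. The fingers move at their own pace and stop on an object; "force" is the grip in N (left out, the last holds). Time passes only in rows, so rows that do not move let the fingers close. It gives the time, the measured TCP pose, the force and the opening at its end, in the units of the state.
- bot.get_obs(): the state, without advancing time (a new reading comes with each control period).
- bot.read_camera(name): name is "scene" or "top"; returns a dict with "img" (384x512x3 uint8, red, green, blue), "K" (3x3 intrinsics, pixels), "rvec" (rotation vector, rad) and "tvec" (3), from world to camera coordinates, as OpenCV has them. Camera axes: x right, y down, z forward; pixel columns grow to the right and rows downward; lengths in m; the calibration is good to about 2 mm. A picture is of the moment at which its call begins. There is no depth.
- bot.hand_in(): hands the job in, once; it reports no verdict.
The state is a dict: "t": time; "q": joint angles; "joint_vel": joint speeds; "joint_torque": joint torques, N m; "eef_pos": TCP position; "tool_rot": TCP orientation; "contact_force": force on the tool from outside, world axes, zero at the start; "torque": the same for the moment, N m; "gripper_width": opening from 0.0 (shut) to 1.0 (fully open).
Only numpy, scipy, OpenCV 4.12 (cv2) and the standard library are available. Lean on these libraries where they do the work, as an engineer would, in place of code of your own. Each camera call takes 0.05 s, during which the arm holds its last target. There are 200 camera calls.

TASK

Level the surface plate first: turn the black levelling knob until the yellow pointer stands on the red mark, and leave it there. Then test the label guards one at a time in the order red, yellow, blue (one may be missing): lay the guard upright on the middle of the surface plate and press down firmly with the fingertips on its white dot, then on its black dot, to see whether it rocks. Lay the guards that are flat back upright on the cork platter, not overlapping, lay those that rock side by side on the floor of the tin tray, and leave the dust cap, spare knob and small cork pad alone.

Things in the scene. Friction and masses are not known exactly. Their poses are not given: they have to be found in the camera images.
- plate_top (a point): centre of the top face of the grey granite surface plate, a fixed block 140 x 140 mm, top 30 mm above the bench; z up. A sound guard lies level on it on all its nubs; a warped one stands on two nubs, 9 mm off its centre line, and leans 0.06 rad to its white or black side; pressing the raised dot tips it 0.12 rad over (dot sinks 3 mm); let go, it tips back
- platter_top (a point): centre of the upper face of the fixed round cork-covered platter (cork 294 mm in diameter, its surface 15 mm above the bench); z up. The guards start on it, centres about 85 mm from its centre
- tin: fixed shallow open tin tray for rejects, outside 240 x 240 mm, 30 mm high, walls 4 mm, floor 4 mm thick; origin at the centre of its underside, x and y along its sides
- knob_grip (a point): middle of the grip bar of the black levelling knob on the grey gauge block: bar 34 mm long (along this point's x, which turns with the knob), 12 mm thick, 26 mm high, its top 13 mm above this point; the flat round base of the knob ends 13 mm below this point and the block's top is 18 mm below it
- level_knob (a joint): angle of the levelling knob, 0 to 4 rad, grows as it is turned clockwise seen from above; light friction (about 0.04 N m), stays where it is left. Each radian moves the pointer 14 mm towards the gauge's +y
- pointer_tip (a point): tip of the yellow pointer (fin 3.5 mm wide, 10 mm high) that slides along the gauge's slot as the knob is turned; the point has the gauge's axes, y along the slot; the pointer moves towards +y as the knob is turned clockwise. Do not push it, it is geared to the knob
- red_mark (a point): near end of the fixed red mark fin (3.5 mm wide, 10 mm high) across the slot from the pointer; same axes as the pointer. Aligned when pointer and mark have the same place along the slot (y)
- dust_cap_mid (a point): bystander: loose tin dust cap, 52 mm in diameter, 22 mm high; point half-way up
- cork_pad_mid (a point): bystander, sometimes there: loose small cork pad, 60 mm in diameter, 10 mm thick; point half-way up
- spare_knob_mid (a point): bystander: loose black bakelite spare knob, 34 mm in diameter, 23 mm high; point half-way up
- guard_r1_mid (a point): red-capped label guard, 0.12 kg: blue-grey disc 100 mm across on eight hard nubs 42 mm out; disc's top 9 mm above the nubs' feet; black grip knob at its centre, 22 mm across, top at 41 mm; red cap and foot ring. Point on the axis 20.5 mm above the feet, z up; white dot on top 36 mm out along +x, black dot along -x. Never present together with guard_r2
- guard_r2_mid (a point): red-capped label guard, 0.12 kg: blue-grey disc 100 mm across on eight hard nubs 42 mm out; disc's top 9 mm above the nubs' feet; black grip knob at its centre, 22 mm across, top at 41 mm; red cap and foot ring. Point on the axis 20.5 mm above the feet, z up; white dot on top 36 mm out along +x, black dot along -x. Never present together with guard_r1
- guard_y1_mid (a point): yellow-capped label guard, 0.12 kg: blue-grey disc 100 mm across on eight hard nubs 42 mm out; disc's top 9 mm above the nubs' feet; black grip knob at its centre, 22 mm across, top at 41 mm; yellow cap and foot ring. Point on the axis 20.5 mm above the feet, z up; white dot on top 36 mm out along +x, black dot along -x. Never present together with guard_y2
- guard_y2_mid (a point): yellow-capped label guard, 0.12 kg: blue-grey disc 100 mm across on eight hard nubs 42 mm out; disc's top 9 mm above the nubs' feet; black grip knob at its centre, 22 mm across, top at 41 mm; yellow cap and foot ring. Point on the axis 20.5 mm above the feet, z up; white dot on top 36 mm out along +x, black dot along -x. Never present together with guard_y1
- guard_b1_mid (a point): blue-capped label guard, 0.12 kg: blue-grey disc 100 mm across on eight hard nubs 42 mm out; disc's top 9 mm above the nubs' feet; black grip knob at its centre, 22 mm across, top at 41 mm; blue cap and foot ring. Point on the axis 20.5 mm above the feet, z up; white dot on top 36 mm out along +x, black dot along -x. Never present together with guard_b2 (blue may be missing altogether)
- guard_b2_mid (a point): blue-capped label guard, 0.12 kg: blue-grey disc 100 mm across on eight hard nubs 42 mm out; disc's top 9 mm above the nubs' feet; black grip knob at its centre, 22 mm across, top at 41 mm; blue cap and foot ring. Point on the axis 20.5 mm above the feet, z up; white dot on top 36 mm out along +x, black dot along -x. Never present together with guard_b1 (blue may be missing altogether)
Not all that is in view belongs to the job. There is more than one size of the part that bears knob_grip; the job needs the largest.

How it is judged:
On the way, in this order (a step that is already met when the one before it is completed fails the run):
1. the pointer stands on the red mark (within 2 mm) (y of pointer_tip in the frame of red_mark between -0.002 and 0.002 m), for 0.4 s.
2. the red-capped guard, lying on the surface plate, is pressed down at its white dot with the fingers (((horizontal distance between guard_r1_mid and plate_top below 0.05 m and z of guard_r1_mid in the frame of plate_top between 0.013 and 0.028 m and y of the grasp point in the frame of guard_r1_mid between -0.03 and 0.03 m and x of the grasp point in the frame of guard_r1_mid above 0.018 m and contact force between the fingers and guard_r1 above 1.5 N and contact force between guard_r1 and plate above 2 N) or (horizontal distance between guard_r2_mid and plate_top below 0.05 m and z of guard_r2_mid in the frame of plate_top between 0.013 and 0.028 m and y of the grasp point in the frame of guard_r2_mid between -0.03 and 0.03 m and x of the grasp point in the frame of guard_r2_mid above 0.018 m and contact force between the fingers and guard_r2 above 1.5 N and contact force between guard_r2 and plate above 2 N))), for 0.1 s.
3. the red-capped guard, lying on the surface plate, is pressed down at its black dot with the fingers (((horizontal distance between guard_r1_mid and plate_top below 0.05 m and z of guard_r1_mid in the frame of plate_top between 0.013 and 0.028 m and y of the grasp point in the frame of guard_r1_mid between -0.03 and 0.03 m and x of the grasp point in the frame of guard_r1_mid below -0.018 m and contact force between the fingers and guard_r1 above 1.5 N and contact force between guard_r1 and plate above 2 N) or (horizontal distance between guard_r2_mid and plate_top below 0.05 m and z of guard_r2_mid in the frame of plate_top between 0.013 and 0.028 m and y of the grasp point in the frame of guard_r2_mid between -0.03 and 0.03 m and x of the grasp point in the frame of guard_r2_mid below -0.018 m and contact force between the fingers and guard_r2 above 1.5 N and contact force between guard_r2 and plate above 2 N))), for 0.1 s.
4. the yellow-capped guard, lying on the surface plate, is pressed down at its white dot with the fingers (((horizontal distance between guard_y1_mid and plate_top below 0.05 m and z of guard_y1_mid in the frame of plate_top between 0.013 and 0.028 m and y of the grasp point in the frame of guard_y1_mid between -0.03 and 0.03 m and x of the grasp point in the frame of guard_y1_mid above 0.018 m and contact force between the fingers and guard_y1 above 1.5 N and contact force between guard_y1 and plate above 2 N) or (horizontal distance between guard_y2_mid and plate_top below 0.05 m and z of guard_y2_mid in the frame of plate_top between 0.013 and 0.028 m and y of the grasp point in the frame of guard_y2_mid between -0.03 and 0.03 m and x of the grasp point in the frame of guard_y2_mid above 0.018 m and contact force between the fingers and guard_y2 above 1.5 N and contact force between guard_y2 and plate above 2 N))), for 0.1 s.
5. the yellow-capped guard, lying on the surface plate, is pressed down at its black dot with the fingers (((horizontal distance between guard_y1_mid and plate_top below 0.05 m and z of guard_y1_mid in the frame of plate_top between 0.013 and 0.028 m and y of the grasp point in the frame of guard_y1_mid between -0.03 and 0.03 m and x of the grasp point in the frame of guard_y1_mid below -0.018 m and contact force between the fingers and guard_y1 above 1.5 N and contact force between guard_y1 and plate above 2 N) or (horizontal distance between guard_y2_mid and plate_top below 0.05 m and z of guard_y2_mid in the frame of plate_top between 0.013 and 0.028 m and y of the grasp point in the frame of guard_y2_mid between -0.03 and 0.03 m and x of the grasp point in the frame of guard_y2_mid below -0.018 m and contact force between the fingers and guard_y2 above 1.5 N and contact force between guard_y2 and plate above 2 N))), for 0.1 s.
6. the blue-capped guard, lying on the surface plate, is pressed down at its white dot with the fingers (((horizontal distance between guard_b1_mid and plate_top below 0.05 m and z of guard_b1_mid in the frame of plate_top between 0.013 and 0.028 m and y of the grasp point in the frame of guard_b1_mid between -0.03 and 0.03 m and x of the grasp point in the frame of guard_b1_mid above 0.018 m and contact force between the fingers and guard_b1 above 1.5 N and contact force between guard_b1 and plate above 2 N) or (horizontal distance between guard_b2_mid and plate_top below 0.05 m and z of guard_b2_mid in the frame of plate_top between 0.013 and 0.028 m and y of the grasp point in the frame of guard_b2_mid between -0.03 and 0.03 m and x of the grasp point in the frame of guard_b2_mid above 0.018 m and contact force between the fingers and guard_b2 above 1.5 N and contact force between guard_b2 and plate above 2 N))), for 0.1 s.
7. the blue-capped guard, lying on the surface plate, is pressed down at its black dot with the fingers (((horizontal distance between guard_b1_mid and plate_top below 0.05 m and z of guard_b1_mid in the frame of plate_top between 0.013 and 0.028 m and y of the grasp point in the frame of guard_b1_mid between -0.03 and 0.03 m and x of the grasp point in the frame of guard_b1_mid below -0.018 m and contact force between the fingers and guard_b1 above 1.5 N and contact force between guard_b1 and plate above 2 N) or (horizontal distance between guard_b2_mid and plate_top below 0.05 m and z of guard_b2_mid in the frame of plate_top between 0.013 and 0.028 m and y of the grasp point in the frame of guard_b2_mid between -0.03 and 0.03 m and x of the grasp point in the frame of guard_b2_mid below -0.018 m and contact force between the fingers and guard_b2 above 1.5 N and contact force between guard_b2 and plate above 2 N))), for 0.1 s.
At the end, for the whole second after the job is handed in: The pointer is within 2 mm of the red mark; each guard that does not rock lies flat (under 0.03 rad) on the cork platter, centre within 125 mm of its centre; each that rocks lies on the tin tray's floor, not on a wall or another guard, leaning by its own bend (over 0.03 rad); all at rest (all of step 1 and ((horizontal distance between guard_r1_mid and platter_top below 0.125 m and z of guard_r1_mid in the frame of platter_top between 0.014 and 0.028 m and angle between guard_r1_mid's own z axis and vertical below 0.03 rad) or (x of guard_r1_mid in the frame of tin between -0.118 and 0.118 m and y of guard_r1_mid in the frame of tin between -0.118 and 0.118 m and z of guard_r1_mid in the frame of tin between 0.018 and 0.033 m and angle between guard_r1_mid's own z axis and vertical above 0.03 rad)) and linear speed of each of guard_r1, guard_r2, guard_y1, guard_y2, guard_b1, guard_b2 below 0.02 m/s and ((horizontal distance between guard_r2_mid and platter_top below 0.125 m and z of guard_r2_mid in the frame of platter_top between 0.014 and 0.028 m and angle between guard_r2_mid's own z axis and vertical below 0.03 rad) or (x of guard_r2_mid in the frame of tin between -0.118 and 0.118 m and y of guard_r2_mid in the frame of tin between -0.118 and 0.118 m and z of guard_r2_mid in the frame of tin between 0.018 and 0.033 m and angle between guard_r2_mid's own z axis and vertical above 0.03 rad)) and ((horizontal distance between guard_y1_mid and platter_top below 0.125 m and z of guard_y1_mid in the frame of platter_top between 0.014 and 0.028 m and angle between guard_y1_mid's own z axis and vertical below 0.03 rad) or (x of guard_y1_mid in the frame of tin between -0.118 and 0.118 m and y of guard_y1_mid in the frame of tin between -0.118 and 0.118 m and z of guard_y1_mid in the frame of tin between 0.018 and 0.033 m and angle between guard_y1_mid's own z axis and vertical above 0.03 rad)) and ((horizontal distance between guard_y2_mid and platter_top below 0.125 m and z of guard_y2_mid in the frame of platter_top between 0.014 and 0.028 m and angle between guard_y2_mid's own z axis and vertical below 0.03 rad) or (x of guard_y2_mid in the frame of tin between -0.118 and 0.118 m and y of guard_y2_mid in the frame of tin between -0.118 and 0.118 m and z of guard_y2_mid in the frame of tin between 0.018 and 0.033 m and angle between guard_y2_mid's own z axis and vertical above 0.03 rad)) and ((horizontal distance between guard_b1_mid and platter_top below 0.125 m and z of guard_b1_mid in the frame of platter_top between 0.014 and 0.028 m and angle between guard_b1_mid's own z axis and vertical below 0.03 rad) or (x of guard_b1_mid in the frame of tin between -0.118 and 0.118 m and y of guard_b1_mid in the frame of tin between -0.118 and 0.118 m and z of guard_b1_mid in the frame of tin between 0.018 and 0.033 m and angle between guard_b1_mid's own z axis and vertical above 0.03 rad)) and ((horizontal distance between guard_b2_mid and platter_top below 0.125 m and z of guard_b2_mid in the frame of platter_top between 0.014 and 0.028 m and angle between guard_b2_mid's own z axis and vertical below 0.03 rad) or (x of guard_b2_mid in the frame of tin between -0.118 and 0.118 m and y of guard_b2_mid in the frame of tin between -0.118 and 0.118 m and z of guard_b2_mid in the frame of tin between 0.018 and 0.033 m and angle between guard_b2_mid's own z axis and vertical above 0.03 rad))); the robot touches nothing.
It fails at once if the dust cap is moved more than 30 mm (distance of dust_cap_mid from where it was at the start of the episode above 0.03 m).
It fails at once if the spare knob is moved more than 30 mm (distance of spare_knob_mid from where it was at the start of the episode above 0.03 m).
It fails at once if the cork pad is moved more than 30 mm (distance of cork_pad_mid from where it was at the start of the episode above 0.03 m).
Of guard_r1, guard_r2 only 1 to 1 are there at a start; the rules pass over those that are not, and their reading is None.
Of guard_y1, guard_y2 only 1 to 1 are there at a start; the rules pass over those that are not, and their reading is None.
Of guard_b1, guard_b2, cork_pad only 1 to 1 are there at a start; the rules pass over those that are not, and their reading is None.
At some moment in a run one of guard_r1, guard_r2, guard_y1, guard_y2, guard_b1, guard_b2 may be knocked a few centimetres aside while the robot is not near it.
It also fails if it takes over 210 s, if anything falls off the work surface, if the arm or the gripper's body presses on something with over 40 N, if the wrist force passes 120 N, or if a joint passes its speed limit or range.

## Working session

There is one attempt and no reset: what is moved stays moved. The work goes in short steps, Python scripts to look and compute and a tool call to move; the robot and the scene stay as the last step left them, time stands still between calls to the robot, and variables do not carry over. Pictures are saved under pics/ and viewed, about 12 in all and at most 16, crops included, and the job is handed in when it is done.

Besides the shell and the picture viewer there is one more tool, called after "Call:" by a JSON object that holds its "method" and its "body", one argument or row to a line. move_arm: Moves the arm, as the interface text tells. Its arguments: {"type":"object","properties":{"commands":{"type":"string"},"force":{"type":"number"}},"required":["commands"]}

```bash
ls; mkdir -p pics
cat > h.py <<'E'
import numpy as np, cv2
from station import bot
def cam(n):
    c=bot.read_camera(n); c["R"]=cv2.Rodrigues(np.array(c["rvec"],float))[0]; c["t"]=np.array(c["tvec"],float).ravel(); c["K"]=np.array(c["K"],float); return c
def ray(c,u,v,z):
    d=c["R"].T@np.linalg.inv(c["K"])@[u,v,1]; o=-c["R"].T@c["t"]
    return o+d*(z-o[2])/d[2]
def proj(c,p):
    q=c["K"]@(c["R"]@np.array(p,float)+c["t"]); return q[:2]/q[2]
def save(c,name,box=None,s=1):
    im=c["img"][:,:,::-1]
    if box: im=im[box[1]:box[3],box[0]:box[2]]
    cv2.imwrite("pics/"+name,cv2.resize(im,None,fx=s,fy=s,interpolation=cv2.INTER_CUBIC))
E
python3 - <<'E'
from h import *
for n in("top","scene"):
    c=cam(n); save(c,n+"1.png",s=1.56); print(n,-c["R"].T@c["t"],c["K"][0,0], c["R"].round(2).tolist())
    np.save(n+"_img.npy",c["img"])
print(bot.get_obs())
E
```

```text
pics
top [0.50650802 0.01852258 1.37287886] 473.6316942920722 [[0.03, -1.0, -0.0], [-0.99, -0.03, -0.1], [0.1, 0.0, -0.99]]
scene [ 1.52631293 -0.0152993   0.73646573] 460.2571071622751 [[0.04, 1.0, 0.01], [0.6, -0.02, -0.8], [-0.8, 0.04, -0.6]]
{'t': 0.1, 'q': array([-1.43910006,  0.47771761,  0.02232313,  1.55636244, -0.01149784,
        1.1093133 , -0.08310793]), 'joint_vel': array([-4.01865686e-05, -1.75740263e-03,  5.88006286e-04, -2.12376719e-03,
       -2.64940943e-04,  2.12743356e-04, -1.51580952e-03]), 'joint_torque': array([ 3.60868893e-03, -5.97762644e+01,  1.61319997e+00, -2.81956565e+01,
        1.28133970e-02,  4.93273212e-03,  7.07604215e-06]), 'eef_pos': array([0.16018671, 0.65515589, 0.23041829]), 'tool_rot': array([-4.27405545e-05,  1.19595989e-01,  9.92822290e-01, -8.35328528e-04]), 'contact_force': array([ 0.45227184, -0.7299417 , -0.40942811]), 'torque': array([ 0.04747575, -0.02752148, -0.00318275]), 'gripper_width': 1.0010317639454573}
```

View pics/top1.png

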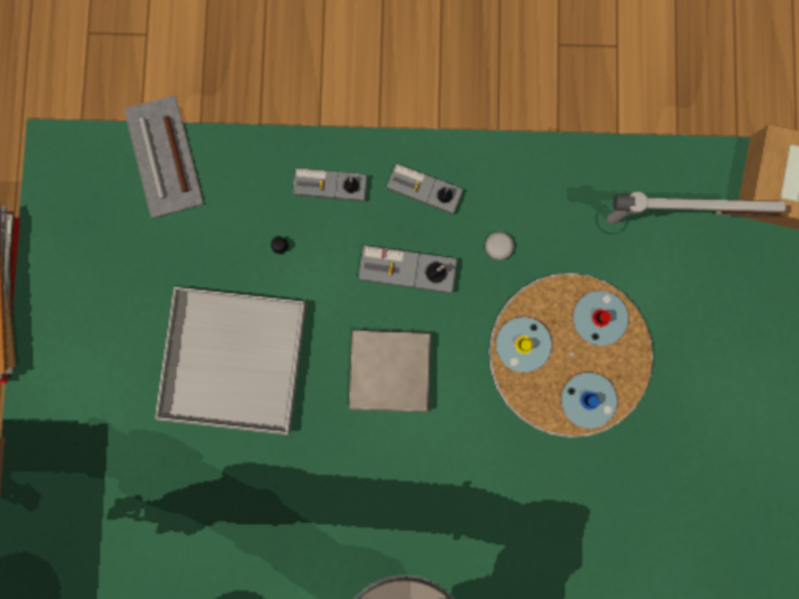

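View pics/scene1.png

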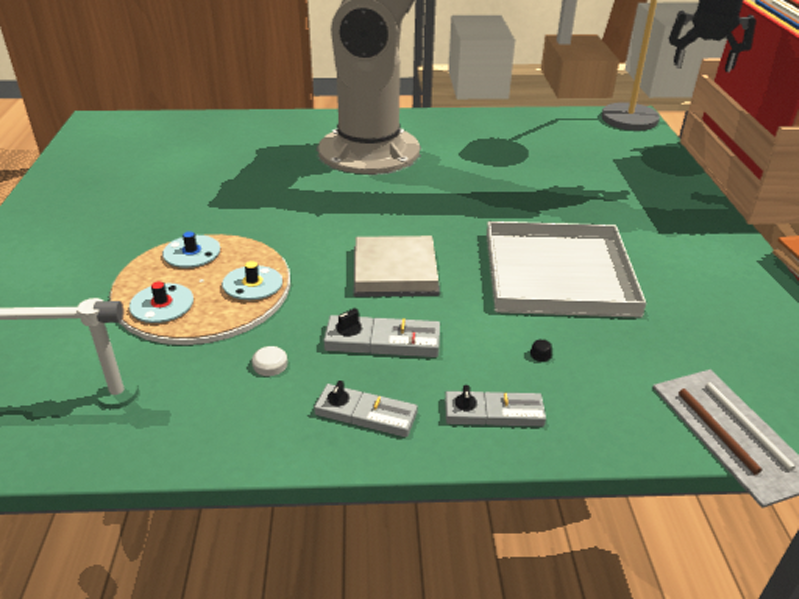

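The top view shows the platter (571,355), with red (602,317), yellow (525,344) and blue (590,400) guards. The plate is at (390,370), the tin at (232,360) and the large gauge at (408,268). Its knob is at (437,270), and the red mark is left of the yellow pointer. The dust cap is at (499,245) and the spare knob at (280,245). Next I'll zoom in.

Run:
```python
from h import *
c=cam("top"); d=cam("scene")
a=c["img"][150:195,225:300]; b=d["img"][195:235,200:290]
a=cv2.resize(a,(790,474),interpolation=cv2.INTER_CUBIC);b=cv2.resize(b,(790,351),interpolation=cv2.INTER_CUBIC)
im=np.vstack([a[:, :],b]);im=cv2.resize(im,None,fx=.72,fy=.72)
cv2.imwrite("pics/g2.png",im[:,:,::-1])
f=1/1.5625
P=lambda n,u,v,z:print(n,ray(c,u*f,v*f,z).round(4))
P("platter",571,355,.015);P("r",602,317,.056);P("y",525,344,.056);P("b",590,400,.056)
for n,z,w,bl in(("r",.024,(607,299),(596,337)),("y",.024,(514,362),(534,327)),("b",.024,(608,410),(571,391))):
    p=ray(c,w[0]*f,w[1]*f,z);q=ray(c,bl[0]*f,bl[1]*f,z);m=(p+q)/2
    print(n,"mid",m.round(4),"len",np.linalg.norm(p-q).round(4),"yaw",np.degrees(np.arctan2(*(p-q)[1::-1])).round(1))
for k in((351,330),(431,332),(429,411),(350,410)):P("plate",*k,.03)
for k in((175,289),(304,301),(288,433),(157,418)):P("tin",*k,.03)
P("cap",499,245,.022);P("spare",280,245,.023)
for k in((362,246),(458,258),(456,291),(360,279)):P("gauge",*k,.03)
```

```text
platter [ 0.5229 -0.2897  0.015 ]
r [ 0.5912 -0.3355  0.056 ]
y [ 0.5398 -0.1989  0.056 ]
b [ 0.4444 -0.314   0.056 ]
r mid [ 0.5915 -0.3432  0.024 ] len 0.0727 yaw -16.2
y mid [ 0.5397 -0.2024  0.024 ] len 0.0736 yaw 150.9
b mid [ 0.442  -0.3211  0.024 ] len 0.074 yaw -115.8
plate [0.5577 0.1123 0.03  ]
plate [ 0.5578 -0.0328  0.03  ]
plate [ 0.4164 -0.0322  0.03  ]
plate [0.4145 0.1094 0.03  ]
tin [0.6242 0.4355 0.03  ]
tin [0.6082 0.1995 0.03  ]
tin [0.3712 0.2188 0.03  ]
tin [0.3916 0.4545 0.03  ]
cap [ 0.7215 -0.1551  0.022 ]
spare [0.7111 0.2487 0.023 ]
gauge [0.712  0.0971 0.03  ]
gauge [ 0.6943 -0.0793  0.03  ]
gauge [ 0.6335 -0.0767  0.03  ]
gauge [0.6511 0.0989 0.03  ]
```

View pics/g2.png

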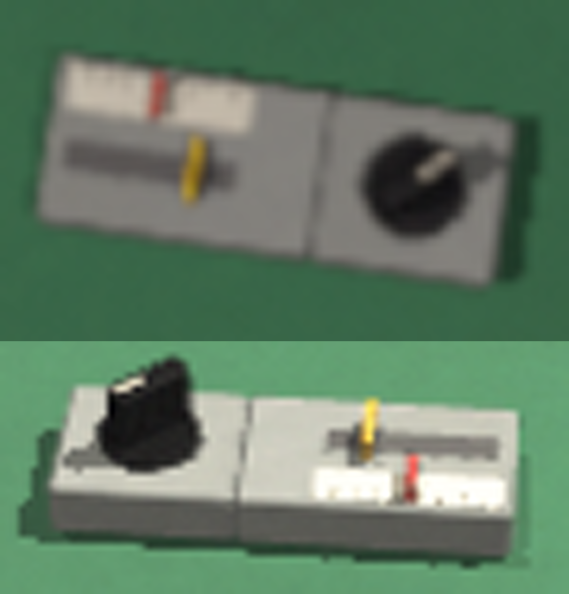

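```bash
cat >> h.py <<'E'
def tri(c,d,a,b):
    A=[]
    for k,p in((c,a),(d,b)):
        P=k["K"]@np.c_[k["R"],k["t"]]; A+= [p[0]*P[2]-P[0],p[1]*P[2]-P[1]]
    X=np.linalg.svd(np.array(A))[2][-1]; return X[:3]/X[3]
def cen(c,col,box):
    h=cv2.cvtColor(c["img"],cv2.COLOR_RGB2HSV).astype(int); x0,y0,x1,y1=box
    H,S,V=h[y0:y1,x0:x1].transpose(2,0,1)
    hue={"y":(abs(H-26)<9),"r":((H<9)|(H>170)),"b":(abs(H-112)<12)}[col]
    w=(hue&(S>{"y":110,"r":90,"b":120}[col])&(V>60))*S.astype(float)
    yy,xx=np.mgrid[y0:y1,x0:x1]
    return np.array([(w*xx).sum(),(w*yy).sum()])/w.sum(), int((w>0).sum())
def gauge():
    c=cam("top");d=cam("scene");tb=(230,152,262,182);sb=(245,195,280,232);o={}
    for k in"yr":
        a,n=cen(c,k,tb);b,m=cen(d,k,sb);o[k]=(tri(c,d,a,b),n,m,a,b,ray(c,*a,.0395))
    return c,d,o
E
python3 - <<'E'
from h import *
c,d,o=gauge()
for k in o:print(k,[np.round(x,4) for x in o[k]])
for z in(.03,.036,.062): print(z,ray(c,225+62/7.584,150+155/7.584,z)-ray(c,225+237/7.584,150+178/7.584,z))
k=lambda u,v:(225+u/7.584,150+v/7.584)
s=lambda u,v:(200+u/(790/90*.72),195+(v-341)/(351/40*.72))
print("bar", tri(c,d,k(418,180),s(147,375)), "blk corner",tri(c,d,k(492,285),s(72,388)),tri(c,d,k(62,55),s(512,515)))
E
```

```text
y [array([0.6723, 0.0432, 0.0283]), np.int64(18), np.int64(18), array([250.1026, 171.7239]), array([257.8099, 208.3677]), array([0.671 , 0.043 , 0.0395])]
r [array([0.7007, 0.0576, 0.0276]), np.int64(9), np.int64(13), array([245.4128, 161.813 ]), array([264.5687, 216.1551]), array([0.699 , 0.0571, 0.0395])]
0.03 [0.00705648 0.06613388 0.        ]
0.036 [0.00702495 0.0658384  0.        ]
0.062 [0.00688832 0.06455795 0.        ]
bar [ 0.66612461 -0.04061571  0.04988951] blk corner [ 0.63083145 -0.071149    0.01584881] [0.71450972 0.09458957 0.01866538]
```

```bash
cat >> h.py <<'E'
from scipy.spatial.transform import Rotation as Ro
def state():
    o=bot.get_obs(); q=o["tool_rot"]; return o,np.array(o["eef_pos"]),Ro.from_quat([q[1],q[2],q[3],q[0]])
def plan(*ts,p=None,R=None):
    "targets (x,y,z,yaw_of_tool_y deg): prints translation in tool axes (cm), then turn after it"
    o,p0,R0=state(); p=p0 if p is None else p; R=R0 if R is None else R
    print("t",round(o["t"],2),"pos",p.round(4),"yawy",np.degrees(np.arctan2(*R.apply([0,1,0])[1::-1])).round(1),"w",round(o["gripper_width"],3),"F",np.round(o["contact_force"],1),"q7",np.round(o["q"][6],2))
    for x,y,z,w in ts:
        d=R.inv().apply(np.array([x,y,z])-p)*100; n=np.linalg.norm(d)
        w0=np.degrees(np.arctan2(*R.apply([0,1,0])[1::-1])); w=w0+((w-w0+90)%180-90)   # half-turn symmetric
        a=np.radians(w); T=Ro.from_matrix(np.c_[[np.sin(a),-np.cos(a),0],[np.cos(a),np.sin(a),0],[0,0,-1]])
        rv=np.degrees((R.inv()*T).as_rotvec())
        print("shift",d.round(2),"|",n.round(1),"-> per row",(d/max(1,np.ceil(n/3.5))).round(2),"x",int(max(1,np.ceil(n/3.5))),"; turn",rv.round(1))
        p=np.array([x,y,z]);R=T
E
python3 - <<'E'
from h import *
c=cam("top")
k=lambda u,v:(225+u/7.584,150+v/7.584)
print(ray(c,*k(415,187),.025), ray(c,*k(418,183),.053),ray(c,*k(452,155),.053))
E
```

```text
[ 0.66643204 -0.04175951  0.025     ] [ 0.66462758 -0.04158639  0.053     ] [ 0.67538308 -0.05395915  0.053     ]
```

Run:
```python
from h import *
plan((.665,-.042,.20,41),(.665,-.042,.034,41))
```

```text
t 0.35 pos [0.1603 0.6556 0.2311] yawy 76.3 w 1.002 F [-0.5 -1.2 -0.6] q7 -0.08Traceback (most recent call last):
  File "<stdin>", line 2, in <module>
  File "h.py", line 41, in plan
    a=np.radians(w); T=Ro.from_matrix(np.c_[[np.sin(a),-np.cos(a),0],[np.cos(a),np.sin(a),0],[0,0,-1]])
                       ~~~~~~~~~~~~~~^^^^^^^^^^^^^^^^^^^^^^^^^^^^^^^^^^^^^^^^^^^^^^^^^^^^^^^^^^^^^^^^^^
  File "scipy/spatial/transform/_rotation.pyx", line 1143, in scipy.spatial.transform._rotation.Rotation.from_matrix
ValueError: Non-positive determinant (left-handed or null coordinate frame) in rotation matrix 0: [[ 0.65605903  0.75470958  0.        ]
 [-0.75470958  0.65605903  0.        ]
 [ 0.          0.         -1.        ]].
```

```bash
sed -i 's/\[np.sin(a),-np.cos(a),0\]/[-np.sin(a),np.cos(a),0]/' h.py
python3 - <<'E'
from h import *
plan((.665,-.042,.20,41),(.665,-.042,.034,41))
E
```

```text
t 0.35 pos [0.1603 0.6556 0.2311] yawy 76.3 w 1.002 F [-0.5 -1.2 -0.6] q7 -0.08
shift [-65.59 -55.77   3.13] | 86.2 -> per row [-2.62 -2.23  0.13] x 25 ; turn [-0.   0.  35.3]
shift [ 0.   0.  16.6] | 16.6 -> per row [0.   0.   3.32] x 5 ; turn [0. 0. 0.]
```

Call:
{"method": "move_arm", "body": {
  "commands": "1 -2.73 -2.32 0.13 0 0 0;1 -2.73 -2.32 0.13 0 0 0;1 -2.73 -2.32 0.13 0 0 0;1 -2.73 -2.32 0.13 0 0 0;1 -2.73 -2.32 0.13 0 0 0;1 -2.73 -2.32 0.13 0 0 0;1 -2.73 -2.32 0.13 0 0 0;1 -2.73 -2.32 0.13 0 0 0;1 -2.73 -2.32 0.13 0 0 0;1 -2.73 -2.32 0.13 0 0 0;1 -2.73 -2.32 0.13 0 0 0;1 -2.73 -2.32 0.13 0 0 0"
}}

```text
t: 1.35
eef_pos: [0.4132, 0.306, 0.2159]
tool_rot: [0.0, 0.12, 0.993, 0.0]
contact_force: [0.6, 0.6, -0.3]
gripper_width: 0.997
```

Call:
{"method": "move_arm", "body": {
  "commands": "1 -2.73 -2.32 0.13 0 0 0;1 -2.73 -2.32 0.13 0 0 0;1 -2.73 -2.32 0.13 0 0 0;1 -2.73 -2.32 0.13 0 0 0;1 -2.73 -2.32 0.13 0 0 0;1 -2.73 -2.32 0.13 0 0 0;1 -2.73 -2.32 0.13 0 0 0;1 -2.73 -2.32 0.13 0 0 0;1 -2.73 -2.32 0.13 0 0 0;1 -2.73 -2.32 0.13 0 0 0;1 -2.73 -2.32 0.13 0 0 0;1 -2.73 -2.32 0.13 0 0 0"
}}

```text
t: 2.35
eef_pos: [0.6654, -0.0422, 0.2001]
tool_rot: [0.0, 0.119, 0.993, 0.0]
contact_force: [1.2, 0.9, 0.1]
gripper_width: 1.001
```

Call:
{"method": "move_arm", "body": {
  "commands": "0.6 0 0 0 0 0 5.9;0.6 0 0 0 0 0 5.9;0.6 0 0 0 0 0 5.9;0.6 0 0 0 0 0 5.9;0.6 0 0 0 0 0 5.9;0.6 0 0 0 0 0 5.8;0.6 0 0 0 0 0 0;0.6 0 0 0 0 0 0",
  "force": 30
}}

```text
t: 3.02
eef_pos: [0.6645, -0.0406, 0.2]
tool_rot: [-0.0, 0.414, 0.91, -0.0]
contact_force: [0.2, -0.0, -0.7]
gripper_width: 0.602
```

Run:
```python
from h import *
plan((.665,-.042,.09,41),(.665,-.042,.036,41))
```

```text
t 3.02 pos [ 0.6645 -0.0406  0.2   ] yawy 41.1 w 0.602 F [ 0.2 -0.  -0.7] q7 0.91
shift [-0.14 -0.05 11.  ] | 11.0 -> per row [-0.03 -0.01  2.75] x 4 ; turn [-0.   0.   0.1]
shift [0.  0.  5.4] | 5.4 -> per row [0.  0.  2.7] x 2 ; turn [0. 0. 0.]
```

Call:
{"method": "move_arm", "body": {
  "commands": "0.6 -0.03 -0.01 2.75 0 0 0;0.6 -0.03 -0.01 2.75 0 0 0;0.6 -0.03 -0.01 2.75 0 0 0;0.6 -0.03 -0.01 2.75 0 0 0;0.6 0 0 1.4 0 0 0;0.6 0 0 1.4 0 0 0;0.6 0 0 1.3 0 0 0;0.6 0 0 1.3 0 0 0;0 0 0 0 0 0 0;0 0 0 0 0 0 0;0 0 0 0 0 0 0;0 0 0 0 0 0 0",
  "force": 30
}}

```text
t: 4.02
eef_pos: [0.6672, -0.0402, 0.0374]
tool_rot: [0.002, 0.414, 0.91, 0.002]
contact_force: [5.0, 4.4, -4.6]
gripper_width: 0.128
```

Call:
{"method": "move_arm", "body": {
  "commands": "0 0 0 0 0 0 0;0 0 0 0 0 0 0;0 0 0 0 0 0 0;0 0 0 0 0 0 0;0 0 0 0 0 0 0;0 0 0 0 0 0 4;0 0 0 0 0 0 4;0 0 0 0 0 0 4;0 0 0 0 0 0 4;0 0 0 0 0 0 4;0 0 0 0 0 0 0;0 0 0 0 0 0 0"
}}

```text
t: 5.02
eef_pos: [0.6677, -0.0398, 0.0374]
tool_rot: [0.002, 0.566, 0.824, 0.002]
contact_force: [5.9, 3.7, -4.7]
gripper_width: 0.132
```

Run:
```python
from h import *
plan()
c,d,o=gauge()
for k in o:print(k,[np.round(x,4) for x in o[k]])
a=cv2.resize(c["img"][140:200,215:310],(560,354),interpolation=cv2.INTER_CUBIC);b=cv2.resize(d["img"][175:240,190:290],(560,364),interpolation=cv2.INTER_CUBIC)
cv2.imwrite("pics/g3.png",np.vstack([a,b])[:,:,::-1][:600])
```

```text
t 5.02 pos [ 0.6677 -0.0398  0.0374] yawy 21.1 w 0.132 F [ 5.9  3.7 -4.7] q7 0.71
y [array([0.6725, 0.0471, 0.0263]), np.int64(17), np.int64(17), array([248.7611, 171.7194]), array([259.452 , 209.0251]), array([0.6709, 0.0468, 0.0395])]
r [array([0.7008, 0.0576, 0.0268]), np.int64(9), np.int64(11), array([245.4429, 161.82  ]), array([264.6306, 216.4172]), array([0.699 , 0.057 , 0.0395])]
```

View pics/g3.png

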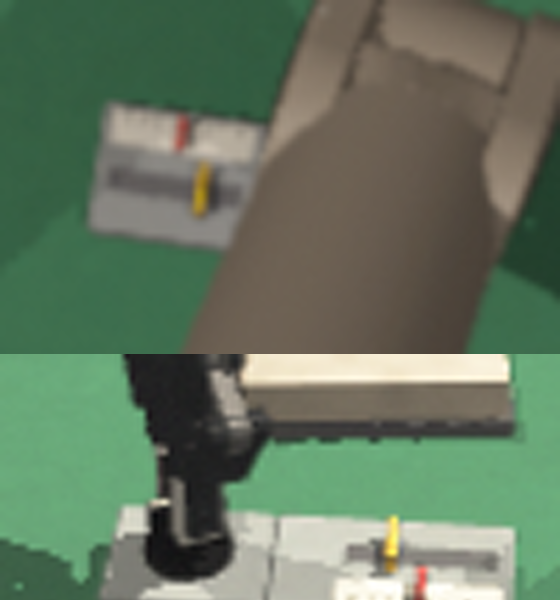

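The pointer moved about 4 mm towards the mark for a 20° turn. About 13 mm (54°) is left, so I'll turn 44° and measure again.

Call:
{"method": "move_arm", "body": {
  "commands": "0 0 0 0 0 0 4;0 0 0 0 0 0 4;0 0 0 0 0 0 4;0 0 0 0 0 0 4;0 0 0 0 0 0 4;0 0 0 0 0 0 4;0 0 0 0 0 0 4;0 0 0 0 0 0 4;0 0 0 0 0 0 4;0 0 0 0 0 0 4;0 0 0 0 0 0 4;0 0 0 0 0 0 0"
}}

```text
t: 6.12
eef_pos: [0.6688, -0.0398, 0.0374]
tool_rot: [0.002, 0.834, 0.551, 0.003]
contact_force: [7.3, 2.5, -6.8]
gripper_width: 0.126
```

```bash
cat >> h.py <<'E'
def gap():
    c,d,o=gauge(); u=np.array([.104,.9946])
    print("gap tri/top mm",[round(1000*float((o["r"][i]-o["y"][i])[:2]@u),2) for i in(0,5)],"n",o["y"][1:3],o["r"][1:3]); return c,d
E
python3 - <<'E'
from h import *
plan(); c,d=gap()
a=cv2.resize(c["img"][150:190,222:272],(560,448),interpolation=cv2.INTER_CUBIC)
cv2.imwrite("pics/g4.png",a[:,:,::-1])
# slot direction by line fit of the dark slot edges: white scale strip
g=c["img"][150:190,222:272].astype(int); m=(g.min(2)>185); ys,xs=np.nonzero(m); print(m.sum(),np.c_[xs,ys].mean(0)+[222,150], cv2.fitLine(np.c_[xs,ys].astype(np.float32),2,0,.01,.01).ravel())
E
```

```text
t 6.12 pos [ 0.6688 -0.0398  0.0374] yawy -23.1 w 0.126 F [ 7.3  2.5 -6.8] q7 0.09
gap tri/top mm [2.68, 2.32] n (19, 17) (9, 12)<stdin>:6: RuntimeWarning: Mean of empty slice.
  ret = um.true_divide(
Traceback (most recent call last):
cv2.error: OpenCV(4.12.0) /io/opencv/modules/imgproc/src/linefit.cpp:50: error: (-215:Assertion failed) count > 0 in function 'fitLine2D_wods'
```

View pics/g4.png

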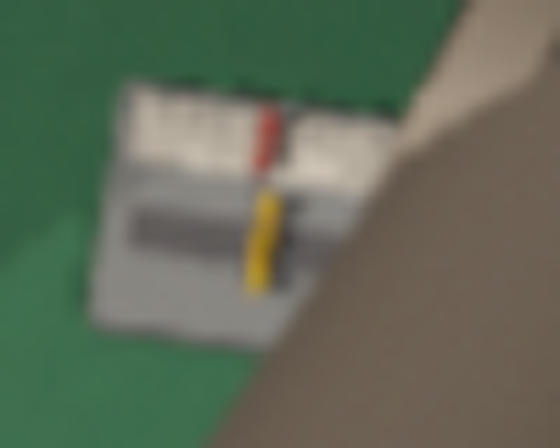

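About 2.5 mm is left, so I'll turn 10° more, then release and check.

Call:
{"method": "move_arm", "body": {
  "commands": "0 0 0 0 0 0 3;0 0 0 0 0 0 3;0 0 0 0 0 0 2;0 0 0 0 0 0 2;0 0 0 0 0 0 0;0 0 0 0 0 0 0"
}}

```text
t: 6.72
eef_pos: [0.669, -0.0399, 0.0374]
tool_rot: [0.001, 0.878, 0.478, 0.004]
contact_force: [9.0, 1.3, -7.2]
gripper_width: 0.128
```

Run:
```python
from h import *
plan(); c,d=gap();gap()
```

```text
t 6.72 pos [ 0.669  -0.0399  0.0374] yawy -32.9 w 0.128 F [ 9.   1.3 -7.2] q7 -0.05
gap tri/top mm [0.12, -0.2] n (21, 16) (9, 13)
gap tri/top mm [0.1, -0.13] n (20, 15) (9, 13)
```

Call:
{"method": "move_arm", "body": {
  "commands": "0.4 0 0 0 0 0 0;0.4 0 0 0 0 0 0;0.4 0 0 0 0 0 0;0.4 0 0 0 0 0 0;0.4 0 0 0 0 0 0;0.4 0 0 -2 0 0 0;0.4 0 0 -3 0 0 0;0.4 0 0 -3.5 0 0 0;0.4 0 0 -3.5 0 0 0;0.4 0 0 -2 0 0 0;1 0 0 -2 0 0 0;1 0 0 0 0 0 0"
}}

```text
t: 7.92
eef_pos: [0.667, -0.043, 0.2008]
tool_rot: [0.002, 0.879, 0.477, 0.003]
contact_force: [0.0, -0.9, 0.8]
gripper_width: 0.671
```

```bash
cat >> h.py <<'E'
CAP={"r":.056,"y":.056,"b":.056}
def caps(base=.015):
    c=cam("top");d=cam("scene")
    h=lambda k:cv2.cvtColor(k["img"],cv2.COLOR_RGB2HSV).astype(int)
    return c,d
E
python3 - <<'E'
from h import *
c,d=gap()
save(c,"p5.png",(300,165,430,290),6); 
plan((.5915,-.3355,.14,-30),(.5915,-.3355,.04,-30))
E
```

```text
gap tri/top mm [0.06, -0.2] n (21, 16) (9, 14)
t 8.02 pos [ 0.6651 -0.0421  0.1967] yawy -33.1 w 0.835 F [-0.9  0.1 -0.2] q7 -0.16
shift [-28.62   9.82   5.65] | 30.8 -> per row [-3.18  1.09  0.63] x 9 ; turn [ 0.  -0.1 -3.1]
shift [ 0.  0. 10.] | 10.0 -> per row [0.   0.   3.33] x 3 ; turn [0. 0. 0.]
```

View pics/p5.png

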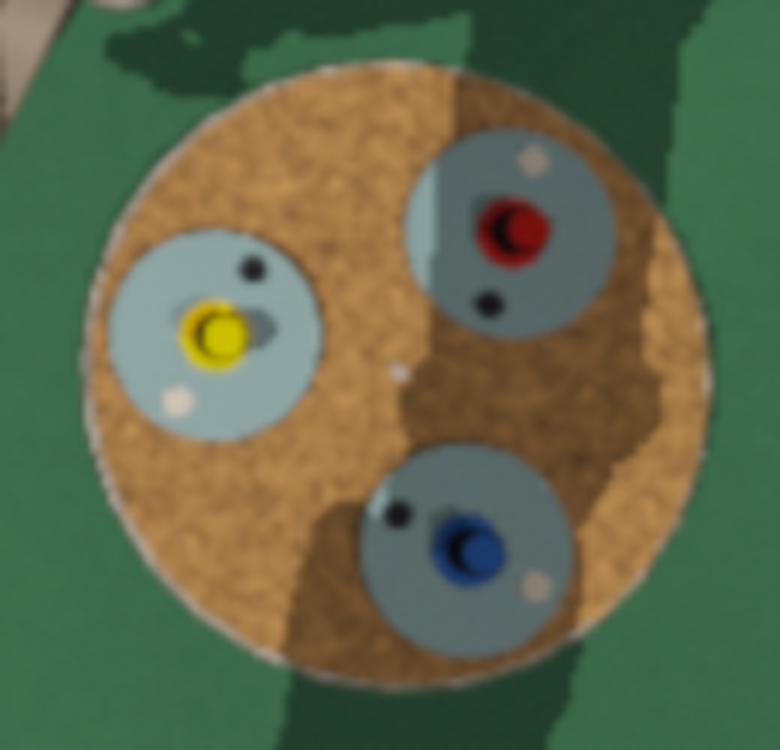

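The gauge is aligned and clear. This crop shows discs at red (510,233), yellow (215,334) and blue (467,549), with the platter dot at (398,373). White/black dots: red (533,160)/(489,304), yellow (178,401)/(252,269), blue (536,586)/(398,515).

Run:
```python
from h import *
c=cam("top")
f=lambda u,v,z:ray(c,300+u/6-.4,165+v/6-.4,z)
print("platter",f(398,373,.015).round(4))
for n,a,w,b,k in(("r",(510,233),(533,160),(489,304),(521,231)),("y",(215,334),(178,401),(252,269),(225,337)),("b",(467,549),(536,586),(398,515),(479,552))):
    C=f(*a,.02);W=f(*w,.024);B=f(*b,.024);print(n,"disc",C.round(4),"dots mid",((W+B)/2).round(4),"cap",f(*k,.056).round(4),"yaw",np.degrees(np.arctan2(*(W-B)[1::-1])).round(1),np.linalg.norm(W-B).round(4))
pl=[ray(c,u*.64,v*.64,.03) for u,v in((351,330),(431,332),(429,411),(350,410))]
print("plate",np.mean(pl,0),"tin",np.mean([ray(c,u*.64,v*.64,.03) for u,v in((175,289),(304,301),(288,433),(157,418))],0))
plan((.5905,-.343,.12,27),(.5905,-.343,.031,27))
```

```text
platter [ 0.5242 -0.2911  0.015 ]
r disc [ 0.5918 -0.3432  0.02  ] dots mid [ 0.5922 -0.3426  0.024 ] cap [ 0.5906 -0.3387  0.056 ] yaw -17.0 0.0721
y disc [ 0.5403 -0.2032  0.02  ] dots mid [ 0.5398 -0.2026  0.024 ] cap [ 0.5382 -0.2019  0.056 ] yaw 151.4 0.0719
b disc [ 0.4425 -0.3226  0.02  ] dots mid [ 0.442  -0.3215  0.024 ] cap [ 0.4429 -0.319   0.056 ] yaw -115.8 0.0719
plate [0.48660942 0.03918827 0.03      ] tin [0.49880729 0.32706956 0.03      ]
t 8.07 pos [ 0.6645 -0.0418  0.1956] yawy -33.0 w 0.913 F [-0.5  0.2  0. ] q7 -0.16
shift [-29.29  10.23   7.55] | 31.9 -> per row [-2.93  1.02  0.75] x 10 ; turn [ -0.  -0. -60.]
shift [0.  0.  8.9] | 8.9 -> per row [0.   0.   2.97] x 3 ; turn [0. 0. 0.]
```

Call:
{"method": "move_arm", "body": {
  "commands": "0.7 -2.93 1.02 0.2 0 0 0;0.7 -2.93 1.02 0.2 0 0 0;0.7 -2.93 1.02 0.2 0 0 0;0.7 -2.93 1.02 0.2 0 0 0;0.7 -2.93 1.02 0.2 0 0 0;0.7 -2.93 1.02 0.2 0 0 0;0.7 -2.93 1.02 0.2 0 0 0;0.7 -2.93 1.02 0.2 0 0 0;0.7 -2.93 1.02 0.2 0 0 0;0.7 -2.85 0.9 0.2 0 0 0;0.7 0 0 0 0 0 -5;0.7 0 0 0 0 0 -5"
}}

```text
t: 9.07
eef_pos: [0.5875, -0.3444, 0.1742]
tool_rot: [-0.001, 0.834, 0.551, -0.002]
contact_force: [-0.4, 1.2, -0.1]
gripper_width: 0.701
```

Call:
{"method": "move_arm", "body": {
  "commands": "0.7 0 0 0 0 0 -5;0.7 0 0 0 0 0 -5;0.7 0 0 0 0 0 -5;0.7 0 0 0 0 0 -5;0.7 0 0 0 0 0 -5;0.7 0 0 0 0 0 -5;0.7 0 0 0 0 0 -5;0.7 0 0 0 0 0 -5;0.7 0 0 0 0 0 -5;0.7 0 0 0 0 0 -5;0.7 0 0 0 0 0 0;0.7 0 0 0 0 0 0"
}}

```text
t: 10.07
eef_pos: [0.5895, -0.3415, 0.1748]
tool_rot: [-0.001, 0.524, 0.852, 0.0]
contact_force: [0.3, -0.1, 0.2]
gripper_width: 0.698
```

Run:
```python
from h import *
plan((.591,-.342,.10,27),(.591,-.342,.031,27),(.591,-.342,.12,27),(.486,.039,.12,27),(.486,.039,.12,-47),(.486,.039,.047,-47))
```

```text
t 10.07 pos [ 0.5895 -0.3415  0.1748] yawy 26.8 w 0.698 F [ 0.3 -0.1  0.2] q7 1.19
shift [-0.13  0.12  7.48] | 7.5 -> per row [-0.04  0.04  2.49] x 3 ; turn [-0.1 -0.1 -0.2]
shift [0.  0.  6.9] | 6.9 -> per row [0.   0.   3.45] x 2 ; turn [0. 0. 0.]
shift [ 0.   0.  -8.9] | 8.9 -> per row [ 0.    0.   -2.97] x 3 ; turn [0. 0. 0.]
shift [38.71  7.94  0.  ] | 39.5 -> per row [3.23 0.66 0.  ] x 12 ; turn [0. 0. 0.]
shift [0. 0. 0.] | 0.0 -> per row [0. 0. 0.] x 1 ; turn [ 0.  0. 74.]
shift [0.  0.  7.3] | 7.3 -> per row [0.   0.   2.43] x 3 ; turn [0. 0. 0.]
```

Descend, grip the red knob and lift.

Call:
{"method": "move_arm", "body": {
  "commands": "0.7 -0.05 0.05 2.5 0 0 0;0.7 -0.05 0.05 2.5 0 0 0;0.7 0 0 2.5 0 0 0;0.7 0 0 2 0 0 0;0.7 0 0 2 0 0 0;0.7 0 0 1.9 0 0 0;0.7 0 0 1 0 0 0;0 0 0 0 0 0 0;0 0 0 0 0 0 0;0 0 0 0 0 0 0;0 0 0 0 0 0 0;0 0 0 0 0 0 0",
  "force": 40
}}

```text
t: 11.07
eef_pos: [0.5923, -0.3429, 0.0334]
tool_rot: [0.001, 0.523, 0.852, 0.0]
contact_force: [0.5, -0.6, 1.4]
gripper_width: 0.24
```

Call:
{"method": "move_arm", "body": {
  "commands": "0 0 0 0 0 0 0;0 0 0 0 0 0 0;0 0 0 0 0 0 0;0 0 0 0 0 0 0;0 0 0 -2.5 0 0 0;0 0 0 -2.5 0 0 0;0 0 0 -2.5 0 0 0;0 0 0 -1.5 0 0 0;0 0 0 0 0 0 0;0 0 0 0 0 0 0"
}}

```text
t: 11.9
eef_pos: [0.5916, -0.3421, 0.1222]
tool_rot: [0.0, 0.523, 0.853, 0.0]
contact_force: [0.1, 0.1, -1.9]
gripper_width: 0.24
```

Run:
```python
from h import *
plan((.486,.039,.12,27),(.486,.039,.12,-47),(.486,.039,.048,-47))
```

```text
t 11.9 pos [ 0.5916 -0.3421  0.1222] yawy 27.0 w 0.24 F [ 0.1  0.1 -1.9] q7 1.22
shift [38.76  7.87  0.21] | 39.5 -> per row [3.23 0.66 0.02] x 12 ; turn [ 0.  0. -0.]
shift [0. 0. 0.] | 0.0 -> per row [0. 0. 0.] x 1 ; turn [ 0.  0. 74.]
shift [0.  0.  7.2] | 7.2 -> per row [0.  0.  2.4] x 3 ; turn [0. 0. 0.]
```

Call:
{"method": "move_arm", "body": {
  "commands": "0 3.23 0.66 0 0 0 0;0 3.23 0.66 0 0 0 0;0 3.23 0.66 0 0 0 0;0 3.23 0.66 0 0 0 0;0 3.23 0.66 0 0 0 0;0 3.23 0.66 0 0 0 0;0 3.23 0.66 0 0 0 0;0 3.23 0.66 0 0 0 0;0 3.23 0.66 0 0 0 0;0 3.23 0.66 0 0 0 0;0 3.23 0.66 0 0 0 0;0 3.23 0.66 0 0 0 0"
}}

```text
t: 12.9
eef_pos: [0.4843, 0.0405, 0.1206]
tool_rot: [-0.001, 0.523, 0.853, -0.001]
contact_force: [1.3, -0.0, -1.1]
gripper_width: 0.238
```

Call:
{"method": "move_arm", "body": {
  "commands": "0 0 0 0 0 0 6.7;0 0 0 0 0 0 6.7;0 0 0 0 0 0 6.7;0 0 0 0 0 0 6.7;0 0 0 0 0 0 6.7;0 0 0 0 0 0 6.7;0 0 0 0 0 0 6.7;0 0 0 0 0 0 6.7;0 0 0 0 0 0 6.7;0 0 0 0 0 0 6.7;0 0 0 0 0 0 7;0 0 0 0 0 0 0"
}}

```text
t: 13.9
eef_pos: [0.4851, 0.0391, 0.1206]
tool_rot: [0.0, 0.931, 0.364, -0.002]
contact_force: [0.0, 0.6, -0.4]
gripper_width: 0.244
```

Call:
{"method": "move_arm", "body": {
  "commands": "0 0 0 2 0 0 0;0 0 0 2 0 0 0;0 0 0 1.5 0 0 0;0 0 0 0.8 0 0 0;0 0 0 0 0 0 0;0 0 0 0 0 0 0"
}}

```text
t: 14.4
eef_pos: [0.486, 0.0387, 0.0588]
tool_rot: [0.0, 0.93, 0.367, -0.001]
contact_force: [-0.3, -0.3, -0.6]
gripper_width: 0.239
```

Run:
```python
from h import *
plan((.486,.039,.049,-47),(.486,.039,.09,-47),(.486,.075,.09,-47),(.486,.003,.09,-47))
```

```text
t 14.4 pos [0.486  0.0387 0.0588] yawy -47.0 w 0.239 F [-0.3 -0.3 -0.6] q7 -0.4
shift [ 0.02 -0.02  0.98] | 1.0 -> per row [ 0.02 -0.02  0.98] x 1 ; turn [-0.   0.1  0. ]
shift [ 0.   0.  -4.1] | 4.1 -> per row [ 0.    0.   -2.05] x 2 ; turn [0. 0. 0.]
shift [ 2.46 -2.63  0.  ] | 3.6 -> per row [ 1.23 -1.32  0.  ] x 2 ; turn [0. 0. 0.]
shift [-4.91  5.27  0.  ] | 7.2 -> per row [-1.64  1.76  0.  ] x 3 ; turn [0. 0. 0.]
```

Call:
{"method": "move_arm", "body": {
  "commands": "0 0 0 0.5 0 0 0;0 0 0 0.4 0 0 0;0 0 0 0.1 0 0 0;0 0 0 0 0 0 0;0.6 0 0 0 0 0 0;0.6 0 0 0 0 0 0;0.6 0 0 0 0 0 0;0.6 0 0 -1 0 0 0;0.6 0 0 -2 0 0 0;0.6 0 0 -2 0 0 0;0 0 0 -0.5 0 0 0;0 0 0 0 0 0 0"
}}

```text
t: 15.4
eef_pos: [0.4876, 0.0394, 0.1057]
tool_rot: [-0.0, 0.931, 0.366, 0.002]
contact_force: [-0.3, -0.4, -0.9]
gripper_width: 0.328
```

Call:
{"method": "move_arm", "body": {
  "commands": "0 -1.64 1.76 0 0 0 0;0 -1.64 1.76 0 0 0 0;0 -1.64 1.76 0 0 0 0;0 -1.64 1.76 0 0 0 0;0 0 0 0 0 0 0"
}}

```text
t: 15.82
eef_pos: [0.4855, -0.062, 0.104]
tool_rot: [0.001, 0.932, 0.363, -0.0]
contact_force: [-0.1, -0.2, 0.2]
gripper_width: -0.001
```

```bash
cat >> h.py <<'E'
def look(name):
    c=cam("top");d=cam("scene")
    a=cv2.resize(c["img"][205:270,215:285],(490,455),interpolation=cv2.INTER_CUBIC)
    b=cv2.resize(d["img"][120:195,210:300],(546,455),interpolation=cv2.INTER_CUBIC)
    cv2.imwrite("pics/"+name,cv2.resize(np.hstack([a,b]),None,fx=.77,fy=.77)[:,:,::-1])
def tilt(col,box=(215,120,295,190)):
    "cap centroid (scene) and foot-ring-free count"
    d=cam("scene"); a,n=cen(d,col,box); print("cap px",a.round(2),n)
E
python3 - <<'E'
from h import *
plan((.486,.003,.06,-47)); look("r6.png"); tilt("r")
E
```

```text
t 15.82 pos [ 0.4855 -0.062   0.104 ] yawy -47.4 w -0.001 F [-0.1 -0.2  0.2] q7 -0.29
shift [ 4.44 -4.75  4.39] | 7.8 -> per row [ 1.48 -1.58  1.46] x 3 ; turn [ 0.1  0.1 -0.4]
cap px [252.86 157.84] 64
```

View pics/r6.png

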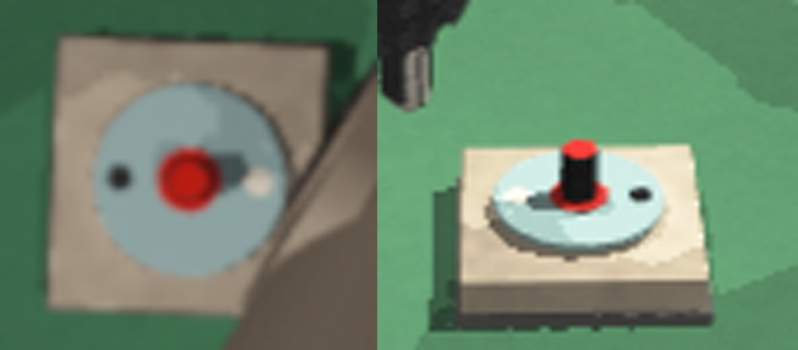

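The red guard lies centred on the plate, white dot towards -y and black dot towards +y. Now press the white dot in small steps.

Call:
{"method": "move_arm", "body": {
  "commands": "0 1.48 -1.58 0 0 0 0;0 1.48 -1.58 0 0 0 0;0 1.48 -1.59 0 0 0 0;0 0 0 2.5 0 0 0;0 0 0 2 0 0 0;0 0 0 1.2 0 0 0;0 0 0 0 0 0 0;0 0 0 0 0 0 0"
}}

```text
t: 16.63
eef_pos: [0.4859, 0.0088, 0.0466]
tool_rot: [-0.0, 0.93, 0.367, -0.001]
contact_force: [0.6, 0.2, 0.4]
gripper_width: -0.001
```

Call:
{"method": "move_arm", "body": {
  "commands": "0 0 0 0.3 0 0 0;0 0 0 0.2 0 0 0;0 0 0 0 0 0 0"
}}

```text
t: 16.88
eef_pos: [0.4867, 0.0081, 0.0424]
tool_rot: [-0.0, 0.931, 0.366, 0.0]
contact_force: [0.2, 0.1, -0.7]
gripper_width: 0.003
```

Call:
{"method": "move_arm", "body": {
  "commands": "0 0 0 0.2 0 0 0;0 0 0 0 0 0 0"
}}

```text
t: 17.05
eef_pos: [0.4866, 0.008, 0.0402]
tool_rot: [-0.0, 0.931, 0.366, 0.0]
contact_force: [-0.2, -0.2, -0.9]
gripper_width: -0.002
```

Call:
{"method": "move_arm", "body": {
  "commands": "0 0 0 0.2 0 0 0;0 0 0 0 0 0 0"
}}

```text
t: 17.22
eef_pos: [0.4868, 0.0078, 0.0386]
tool_rot: [-0.0, 0.931, 0.366, 0.0]
contact_force: [-2.4, 0.5, 10.2]
gripper_width: -0.003
```

Call:
{"method": "move_arm", "body": {
  "commands": "0 0 0 0.2 0 0 0;0 0 0 0 0 0 0"
}}

```text
t: 17.38
eef_pos: [0.487, 0.0077, 0.0381]
tool_rot: [-0.001, 0.931, 0.366, 0.001]
contact_force: [-9.1, 0.9, 34.9]
gripper_width: -0.0
```

Run:
```python
from h import *
plan(); tilt("r")
```

```text
t 17.38 pos [0.487  0.0077 0.0381] yawy -47.1 w -0.0 F [-9.1  0.9 34.9] q7 -0.3
cap px [252.69 158.15] 65
```

White side: firm contact at z≈0.0386 (9 mm above the plate), and the cap hardly moved. Now the black dot.

Call:
{"method": "move_arm", "body": {
  "commands": "0 0 0 -1.5 0 0 0;0 0 0 -2.5 0 0 0;0 0 0 -2.5 0 0 0;0 1.15 -1.2 0 0 0 0;0 1.15 -1.2 0 0 0 0;0 1.15 -1.2 0 0 0 0;0 1.15 -1.2 0 0 0 0;0 0 0 2.5 0 0 0;0 0 0 2 0 0 0;0 0 0 1.4 0 0 0;0 0 0 0 0 0 0;0 0 0 0 0 0 0"
}}

```text
t: 18.43
eef_pos: [0.4871, 0.0739, 0.0419]
tool_rot: [0.0, 0.931, 0.366, -0.001]
contact_force: [0.1, 0.4, -0.1]
gripper_width: 0.001
```

Run:
```python
from h import *
plan((.486,.072,.04,-47)); tilt("r")
```

```text
t 18.43 pos [0.4871 0.0739 0.0419] yawy -47.1 w 0.001 F [ 0.1  0.4 -0.1] q7 -0.44
shift [-0.21  0.07  0.19] | 0.3 -> per row [-0.21  0.07  0.19] x 1 ; turn [-0.   0.1 -0.1]
cap px [252.59 157.73] 61
```

Call:
{"method": "move_arm", "body": {
  "commands": "0 0 0 0.2 0 0 0;0 0 0 0 0 0 0"
}}

```text
t: 18.65
eef_pos: [0.4879, 0.0744, 0.0407]
tool_rot: [-0.0, 0.931, 0.366, 0.001]
contact_force: [0.1, 0.6, 0.2]
gripper_width: -0.002
```

Call:
{"method": "move_arm", "body": {
  "commands": "0 0 0 0.2 0 0 0;0 0 0 0 0 0 0"
}}

```text
t: 18.82
eef_pos: [0.488, 0.0745, 0.0387]
tool_rot: [-0.0, 0.931, 0.366, 0.001]
contact_force: [-0.5, 0.5, 5.4]
gripper_width: 0.001
```

Call:
{"method": "move_arm", "body": {
  "commands": "0 0 0 0.15 0 0 0;0 0 0 0 0 0 0"
}}

```text
t: 18.98
eef_pos: [0.4882, 0.0745, 0.0382]
tool_rot: [-0.001, 0.931, 0.366, 0.001]
contact_force: [-5.0, 1.3, 21.6]
gripper_width: 0.001
```

Run:
```python
from h import *
plan(); tilt("r")
```

```text
t 18.98 pos [0.4882 0.0745 0.0382] yawy -47.1 w 0.001 F [-5.   1.3 21.6] q7 -0.43
cap px [252.77 157.48] 57
```

Both red dots stop firmly at z=0.0387 and the cap doesn't shift, so red is flat. It goes back to its old spot on the platter.

Call:
{"method": "move_arm", "body": {
  "commands": "0 0 0 -1.5 0 0 0;0 0 0 -2.5 0 0 0;0 0 0 -2.5 0 0 0;0.6 -1.2 1.3 0 0 0 0;0.6 -1.2 1.3 0 0 0 0;0.6 0 0 0 0 0 0;0.6 0 0 0 0 0 0;0.6 0 0 0 0 0 0;0.6 0 0 0 0 0 0"
}}

```text
t: 19.78
eef_pos: [0.4875, 0.0398, 0.1014]
tool_rot: [-0.0, 0.93, 0.367, -0.0]
contact_force: [-0.6, 0.1, -0.6]
gripper_width: 0.599
```

Run:
```python
from h import *
plan((.4865,.039,.0485,-47),(.4865,.039,.125,-47),(.5915,-.342,.125,-47),(.5915,-.342,.0345,-47)); 
c=cam("top"); save(c,"p7.png",(300,165,430,290),4)
```

```text
t 19.78 pos [0.4875 0.0398 0.1014] yawy -47.0 w 0.599 F [-0.6  0.1 -0.6] q7 -0.47
shift [-0.13 -0.01  5.29] | 5.3 -> per row [-0.07 -0.    2.65] x 2 ; turn [-0.  0.  0.]
shift [ 0.    0.   -7.65] | 7.6 -> per row [ 0.    0.   -2.55] x 3 ; turn [0. 0. 0.]
shift [-18.3   35.03   0.  ] | 39.5 -> per row [-1.53  2.92  0.  ] x 12 ; turn [0. 0. 0.]
shift [0.   0.   9.05] | 9.0 -> per row [0.   0.   3.02] x 3 ; turn [0. 0. 0.]
```

Call:
{"method": "move_arm", "body": {
  "commands": "0.6 -0.07 0 2 0 0 0;0.6 -0.06 0 2 0 0 0;0.6 0 0 1.2 0 0 0;0 0 0 0 0 0 0;0 0 0 0 0 0 0;0 0 0 0 0 0 0;0 0 0 0 0 0 0;0 0 0 0 0 0 0;0 0 0 -2 0 0 0;0 0 0 -3 0 0 0;0 0 0 -2.5 0 0 0;0 0 0 0 0 0 0"
}}

```text
t: 20.83
eef_pos: [0.4894, 0.038, 0.1285]
tool_rot: [0.0, 0.931, 0.366, 0.003]
contact_force: [0.4, -1.1, -0.5]
gripper_width: 0.242
```

Call:
{"method": "move_arm", "body": {
  "commands": "0 -1.53 2.92 0 0 0 0;0 -1.53 2.92 0 0 0 0;0 -1.53 2.92 0 0 0 0;0 -1.53 2.92 0 0 0 0;0 -1.53 2.92 0 0 0 0;0 -1.53 2.92 0 0 0 0;0 -1.53 2.92 0 0 0 0;0 -1.53 2.92 0 0 0 0;0 -1.53 2.92 0 0 0 0;0 -1.53 2.92 0 0 0 0;0 -1.53 2.92 0 0 0 0;0 -1.53 2.92 0 0 0 0"
}}

```text
t: 21.83
eef_pos: [0.5912, -0.3446, 0.124]
tool_rot: [-0.0, 0.93, 0.366, 0.0]
contact_force: [0.3, 0.2, -0.8]
gripper_width: 0.24
```

Run:
```python
from h import *
plan((.5915,-.342,.0345,-47))
```

```text
t 21.83 pos [ 0.5912 -0.3446  0.124 ] yawy -47.0 w 0.24 F [ 0.3  0.2 -0.8] q7 0.09
shift [ 0.2  -0.16  8.95] | 8.9 -> per row [ 0.07 -0.05  2.98] x 3 ; turn [-0. -0. -0.]
```

Call:
{"method": "move_arm", "body": {
  "commands": "0 0.1 -0.08 2.5 0 0 0;0 0.1 -0.08 2.5 0 0 0;0 0 0 2 0 0 0;0 0 0 1.2 0 0 0;0 0 0 0.7 0 0 0;0 0 0 0 0 0 0;0.6 0 0 0 0 0 0;0.6 0 0 0 0 0 0;0.6 0 0 0 0 0 0;0.6 0 0 -1.5 0 0 0;0.6 0 0 -2.5 0 0 0;0.6 0 0 -2.5 0 0 0"
}}

```text
t: 22.83
eef_pos: [0.5911, -0.3408, 0.1019]
tool_rot: [-0.0, 0.931, 0.366, -0.0]
contact_force: [-0.2, -0.3, -0.4]
gripper_width: 0.602
```

Call:
{"method": "move_arm", "body": {
  "commands": "0.6 0 0 -2 0 0 0;0.6 0 0 -2 0 0 0;0.6 0 0 -3 0 0 0;0.6 2.3 -2.3 -0.5 0 0 0;0.6 2.3 -2.3 -0.5 0 0 0;0.6 2.3 -2.3 -0.5 0 0 0;0.6 2.3 -2.3 -0.5 0 0 0;0.6 2.3 -2.3 -0.5 0 0 0;0.6 2.3 -2.3 -0.5 0 0 0;0.6 2.3 -2.3 -0.5 0 0 0;0.6 2.3 -2.3 0 0 0 0;0.6 2.3 -2.3 0 0 0 0"
}}

```text
t: 23.83
eef_pos: [0.6021, -0.0471, 0.2074]
tool_rot: [0.0, 0.931, 0.366, 0.001]
contact_force: [-0.1, -0.5, 0.2]
gripper_width: 0.596
```

Run:
```python
from h import *
c=cam("top");d=cam("scene")
a=cv2.resize(c["img"][165:290,300:430],(468,450),interpolation=cv2.INTER_CUBIC)
b=cv2.resize(d["img"][130:230,60:200],(630,450),interpolation=cv2.INTER_CUBIC)
cv2.imwrite("pics/p8.png",cv2.resize(np.hstack([a,b]),None,fx=.72,fy=.72,interpolation=cv2.INTER_AREA)[:,:,::-1])
for col,tb,sb in(("r",(355,180,420,225),(75,170,125,215)),("y",(310,195,365,245),(140,160,182,200)),("b",(355,235,420,290),(100,140,145,180))):
    print(col,cen(c,col,tb),cen(d,col,sb))
plan((.5395,-.2025,.12,-47))
```

```text
r (array([384.6196308 , 204.23012127]), 87) (array([103.46359574, 188.18934342]), 81)
y (array([335.37009734, 220.47562416]), 110) (array([158.20013237, 174.62687132]), 514)
b (array([377.86628117, 256.51379352]), 93) (array([121.58252998, 155.72830943]), 51)
t 23.93 pos [ 0.6029 -0.0409  0.2061] yawy -46.5 w 0.604 F [ 1.   0.1 -0. ] q7 -0.41
shift [-15.74   7.38   8.55] | 19.4 -> per row [-2.62  1.23  1.42] x 6 ; turn [-0.1 -0.2  0.5]
```

View pics/p8.png

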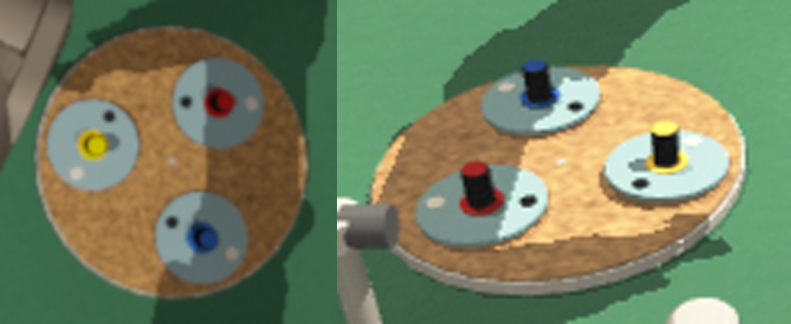

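Red is back on the platter at (218,103), its dots at (186,103) and (252,105). Yellow (93,145) and blue (203,237) haven't moved. Next is yellow.

Call:
{"method": "move_arm", "body": {
  "commands": "0.7 -2.62 1.23 0 0 0 0;0.7 -2.62 1.23 0 0 0 0;0.7 -2.62 1.23 0 0 0 0;0.7 -2.62 1.23 0 0 0 0;0.7 -2.62 1.23 0 0 0 0;0.7 -2.62 1.23 0 0 0 0.5;0.7 0 0 3 0 0 0;0.7 0 0 3 0 0 0;0.7 0 0 3 0 0 0;0.7 0 0 0 0 0 0;0.7 0 0 0 0 0 0"
}}

```text
t: 24.85
eef_pos: [0.5363, -0.2099, 0.1158]
tool_rot: [-0.0, 0.932, 0.362, -0.001]
contact_force: [0.7, -1.1, 0.5]
gripper_width: 0.7
```

Run:
```python
from h import *
plan((.5395,-.2025,.0345,-47),(.5395,-.2025,.125,-47),(.486,.039,.125,-47),(.486,.039,.125,-108),(.486,.039,.05,-108))
```

```text
t 24.85 pos [ 0.5363 -0.2099  0.1158] yawy -47.6 w 0.7 F [ 0.7 -1.1  0.5] q7 -0.05
shift [ 0.74 -0.32  8.13] | 8.2 -> per row [ 0.25 -0.11  2.71] x 3 ; turn [-0.1  0.1 -0.6]
shift [ 0.    0.   -9.05] | 9.0 -> per row [ 0.    0.   -3.02] x 3 ; turn [ 0.  0. -0.]
shift [ 12.56 -21.31   0.  ] | 24.7 -> per row [ 1.57 -2.66  0.  ] x 8 ; turn [0. 0. 0.]
shift [0. 0. 0.] | 0.0 -> per row [0. 0. 0.] x 1 ; turn [ 0.  0. 61.]
shift [0.  0.  7.5] | 7.5 -> per row [0.  0.  2.5] x 3 ; turn [0. 0. 0.]
```

Call:
{"method": "move_arm", "body": {
  "commands": "0.7 0.37 -0.16 2.5 0 0 0;0.7 0.37 -0.16 2.5 0 0 0;0.7 0 0 2 0 0 0;0.7 0 0 1.1 0 0 0;0.7 0 0 0 0 0 0;0 0 0 0 0 0 0;0 0 0 0 0 0 0;0 0 0 0 0 0 0;0 0 0 0 0 0 0;0 0 0 0 0 0 0;0 0 0 0 0 0 0;0 0 0 0 0 0 0"
}}

```text
t: 25.85
eef_pos: [0.5413, -0.2027, 0.0361]
tool_rot: [0.001, 0.932, 0.362, 0.001]
contact_force: [-1.3, -0.0, 7.7]
gripper_width: 0.241
```

Call:
{"method": "move_arm", "body": {
  "commands": "0 0 0 0 0 0 0;0 0 0 -2 0 0 0;0 0 0 -3 0 0 0;0 0 0 -3 0 0 0;0 0 0 -1 0 0 0;0 1.57 -2.66 0 0 0 0;0 1.57 -2.66 0 0 0 0;0 1.57 -2.66 0 0 0 0;0 1.57 -2.66 0 0 0 0;0 1.57 -2.66 0 0 0 0;0 1.57 -2.66 0 0 0 0;0 1.57 -2.66 0 0 0 0"
}}

```text
t: 26.85
eef_pos: [0.4951, 0.0109, 0.1246]
tool_rot: [-0.0, 0.932, 0.362, 0.0]
contact_force: [0.4, 0.3, -1.1]
gripper_width: 0.24
```

Call:
{"method": "move_arm", "body": {
  "commands": "0 1.57 -2.66 0 0 0 0;0 0 0 0 0 0 6;0 0 0 0 0 0 6;0 0 0 0 0 0 6;0 0 0 0 0 0 6;0 0 0 0 0 0 6;0 0 0 0 0 0 6;0 0 0 0 0 0 6;0 0 0 0 0 0 6;0 0 0 0 0 0 6;0 0 0 0 0 0 6;0 0 0 0 0 0 0"
}}

```text
t: 27.85
eef_pos: [0.4892, 0.0398, 0.1243]
tool_rot: [0.0, 0.988, -0.154, -0.0]
contact_force: [-0.0, -0.5, -2.2]
gripper_width: 0.237
```

Run:
```python
from h import *
plan((.486,.039,.050,-107),(.486,.039,.105,-107),(.486,-.062,.105,-107),(.486,.005,.105,-107))
```

```text
t 27.85 pos [0.4892 0.0398 0.1243] yawy -107.7 w 0.237 F [-0.  -0.5 -2.2] q7 -1.32
shift [-0.28  0.16  7.43] | 7.4 -> per row [-0.09  0.05  2.48] x 3 ; turn [ 0.   0.  -0.7]
shift [ 0.   0.  -5.5] | 5.5 -> per row [ 0.    0.   -2.75] x 2 ; turn [0. 0. 0.]
shift [2.95 9.66 0.  ] | 10.1 -> per row [0.98 3.22 0.  ] x 3 ; turn [0. 0. 0.]
shift [-1.96 -6.41  0.  ] | 6.7 -> per row [-0.98 -3.2   0.  ] x 2 ; turn [0. 0. 0.]
```

Call:
{"method": "move_arm", "body": {
  "commands": "0 -0.15 0.08 2.5 0 0 0;0 -0.15 0.08 2.5 0 0 0;0 0 0 1.5 0 0 0;0 0 0 0.6 0 0 0;0 0 0 0.2 0 0 0;0 0 0 0 0 0 0;0.6 0 0 0 0 0 0;0.6 0 0 0 0 0 0;0.6 0 0 0 0 0 0;0.6 0 0 -1 0 0 0;0.6 0 0 -2 0 0 0;0.6 0 0 -2.5 0 0 0"
}}

```text
t: 28.85
eef_pos: [0.4853, 0.0387, 0.1072]
tool_rot: [0.001, 0.988, -0.153, -0.001]
contact_force: [2.0, -0.3, 0.2]
gripper_width: 0.598
```

Call:
{"method": "move_arm", "body": {
  "commands": "0 -0.98 -3.2 0 0 0 0;0 -0.98 -3.2 0 0 0 0;0 -0.98 -3.2 0 0 0 0;0 0 0 0 0 0 0;0 0 0 0 0 0 0;0 0 0 0 0 0 0"
}}

```text
t: 29.35
eef_pos: [0.487, 0.1389, 0.1072]
tool_rot: [0.0, 0.988, -0.152, 0.0]
contact_force: [-0.9, -0.1, 0.5]
gripper_width: -0.001
```

Run:
```python
from h import *
plan((.486,.073,.043,-108)); look("y9.png"); tilt("y",(240,145,265,185))
```

```text
t 29.35 pos [0.487  0.1389 0.1072] yawy -107.5 w -0.001 F [-0.9 -0.1  0.5] q7 -1.47
shift [1.89 6.32 6.42] | 9.2 -> per row [0.63 2.11 2.14] x 3 ; turn [ 0.  -0.   0.5]
cap px [253.37 157.75] 58
```

View pics/y9.png

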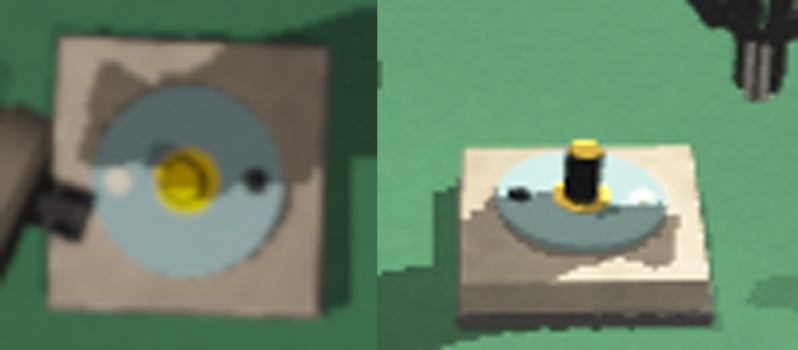

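Yellow lies on the plate with its white dot at +y (right in the scene view) and the knob leaning slightly right. Press the white dot.

Call:
{"method": "move_arm", "body": {
  "commands": "0 0.63 2.11 0 0 0 0;0 0.63 2.11 0 0 0 0;0 0.63 2.1 0 0 0 0;0 0 0 2.5 0 0 0;0 0 0 2.5 0 0 0;0 0 0 1.4 0 0 0;0 0 0 0 0 0 0;0 0 0 0 0 0 0"
}}

```text
t: 30.17
eef_pos: [0.4856, 0.0722, 0.0427]
tool_rot: [0.0, 0.988, -0.154, -0.0]
contact_force: [-0.1, 0.4, -0.2]
gripper_width: 0.0
```

Call:
{"method": "move_arm", "body": {
  "commands": "0 0 0 0.3 0 0 0;0 0 0 0 0 0 0"
}}

```text
t: 30.33
eef_pos: [0.4865, 0.0732, 0.0402]
tool_rot: [-0.0, 0.988, -0.153, 0.001]
contact_force: [0.9, -0.7, 0.2]
gripper_width: 0.002
```

Call:
{"method": "move_arm", "body": {
  "commands": "0 0 0 0.2 0 0 0;0 0 0 0 0 0 0"
}}

```text
t: 30.5
eef_pos: [0.4862, 0.0737, 0.0379]
tool_rot: [-0.0, 0.988, -0.152, 0.0]
contact_force: [-0.5, 0.1, -0.3]
gripper_width: 0.0
```

Call:
{"method": "move_arm", "body": {
  "commands": "0 0 0 0.2 0 0 0;0 0 0 0 0 0 0"
}}

```text
t: 30.67
eef_pos: [0.4864, 0.0736, 0.0363]
tool_rot: [-0.001, 0.988, -0.152, 0.0]
contact_force: [-1.9, -0.2, 9.2]
gripper_width: 0.0
```

Run:
```python
from h import *
plan(); tilt("y",(240,145,265,185))
```

```text
t 30.67 pos [0.4864 0.0736 0.0363] yawy -107.5 w 0.0 F [-1.9 -0.2  9.2] q7 -1.25
cap px [253.55 158.4 ] 59
```

White contact is about 2.3 mm lower than on red, so yellow leans. Hold briefly, then press black.

Call:
{"method": "move_arm", "body": {
  "commands": "0 0 0 0.05 0 0 0;0 0 0 0 0 0 0;0 0 0 0 0 0 0"
}}

```text
t: 30.97
eef_pos: [0.4864, 0.0736, 0.0361]
tool_rot: [-0.001, 0.988, -0.153, 0.0]
contact_force: [-3.3, 0.9, 13.9]
gripper_width: -0.003
```

Call:
{"method": "move_arm", "body": {
  "commands": "0 0 0 -2 0 0 0;0 0 0 -2.5 0 0 0;0 0 0 -2.5 0 0 0;0 0.67 2.22 0 0 0 0;0 0.67 2.22 0 0 0 0;0 0.67 2.22 0 0 0 0;0 0 0 2 0 0 0;0 0 0 2 0 0 0;0 0 0 1.8 0 0 0;0 0 0 0.5 0 0 0;0 0 0 0 0 0 0;0 0 0 0 0 0 0"
}}

```text
t: 31.97
eef_pos: [0.4852, 0.0037, 0.0425]
tool_rot: [0.0, 0.988, -0.153, 0.0]
contact_force: [-0.4, -0.2, -0.0]
gripper_width: -0.001
```

Call:
{"method": "move_arm", "body": {
  "commands": "0 0 0 0.2 0 0 0;0 0 0 0 0 0 0"
}}

```text
t: 32.13
eef_pos: [0.4857, 0.004, 0.0407]
tool_rot: [-0.0, 0.988, -0.152, 0.001]
contact_force: [1.0, -0.0, 0.5]
gripper_width: -0.002
```

Call:
{"method": "move_arm", "body": {
  "commands": "0 0 0 0.2 0 0 0;0 0 0 0 0 0 0"
}}

```text
t: 32.3
eef_pos: [0.4853, 0.004, 0.0383]
tool_rot: [-0.0, 0.988, -0.152, 0.0]
contact_force: [0.4, 0.6, 0.2]
gripper_width: 0.003
```

Run:
```python
from h import *
plan(); tilt("y",(240,145,265,185))
```

```text
t 32.3 pos [0.4853 0.004  0.0383] yawy -107.5 w 0.003 F [0.4 0.6 0.2] q7 -1.12
cap px [252.68 158.  ] 66
```

Call:
{"method": "move_arm", "body": {
  "commands": "0 0 0 0.2 0 0 0;0 0 0 0 0 0 0"
}}

```text
t: 32.52
eef_pos: [0.4856, 0.0038, 0.0371]
tool_rot: [-0.001, 0.988, -0.153, 0.0]
contact_force: [-3.0, 1.4, 16.1]
gripper_width: -0.002
```

Call:
{"method": "move_arm", "body": {
  "commands": "0 0 0 0.1 0 0 0;0 0 0 0 0 0 0;0 0 0 0 0 0 0"
}}

```text
t: 32.77
eef_pos: [0.4856, 0.0038, 0.0368]
tool_rot: [-0.001, 0.988, -0.153, 0.0]
contact_force: [-5.1, 1.7, 27.2]
gripper_width: 0.0
```

Run:
```python
from h import *
plan(); tilt("y",(240,145,265,185))
```

```text
t 32.77 pos [0.4856 0.0038 0.0368] yawy -107.6 w 0.0 F [-5.1  1.7 27.2] q7 -1.12
cap px [252.39 158.08] 63
```

Both yellow dots stop about 2 mm lower than flat, and the cap swings 1.1 px between presses. Yellow rocks, so it goes to the tin.

Call:
{"method": "move_arm", "body": {
  "commands": "0 0 0 -2.5 0 0 0;0 0 0 -2.5 0 0 0;0 0 0 -2 0 0 0;0.6 -0.5 -1.67 0 0 0 0;0.6 -0.5 -1.67 0 0 0 0;0.6 0 0 0 0 0 0;0.6 0 0 0 0 0 0;0.6 0 0 0 0 0 0;0.6 0 0 0 0 0 0"
}}

```text
t: 33.57
eef_pos: [0.4853, 0.0378, 0.105]
tool_rot: [0.0, 0.988, -0.153, -0.0]
contact_force: [-0.2, 0.0, 0.1]
gripper_width: 0.598
```

Run:
```python
from h import *
plan((.486,.039,.051,-107),(.486,.039,.125,-107),(.544,.372,.125,-107),(.544,.372,.0255,-107))
```

```text
t 33.57 pos [0.4853 0.0378 0.105 ] yawy -107.6 w 0.598 F [-0.2  0.   0.1] q7 -1.29
shift [ 0.03 -0.14  5.4 ] | 5.4 -> per row [ 0.01 -0.07  2.7 ] x 2 ; turn [ 0.   0.  -0.6]
shift [ 0.   0.  -7.4] | 7.4 -> per row [ 0.    0.   -2.47] x 3 ; turn [0. 0. 0.]
shift [ -4.19 -33.54   0.  ] | 33.8 -> per row [-0.42 -3.35  0.  ] x 10 ; turn [0. 0. 0.]
shift [0.   0.   9.95] | 10.0 -> per row [0.   0.   3.32] x 3 ; turn [0. 0. 0.]
```

Call:
{"method": "move_arm", "body": {
  "commands": "0.6 0.02 -0.07 2 0 0 0;0.6 0.01 -0.07 2 0 0 0;0.6 0 0 1.3 0 0 0;0 0 0 0 0 0 0;0 0 0 0 0 0 0;0 0 0 0 0 0 0;0 0 0 0 0 0 0;0 0 0 0 0 0 0;0 0 0 -2 0 0 0;0 0 0 -3 0 0 0;0 0 0 -2.4 0 0 0;0 0 0 0 0 0 0"
}}

```text
t: 34.57
eef_pos: [0.4887, 0.0397, 0.1298]
tool_rot: [-0.001, 0.988, -0.153, 0.003]
contact_force: [1.1, -0.2, -1.1]
gripper_width: 0.241
```

Call:
{"method": "move_arm", "body": {
  "commands": "0 -0.42 -3.35 0 0 0 0;0 -0.42 -3.35 0 0 0 0;0 -0.42 -3.35 0 0 0 0;0 -0.42 -3.35 0 0 0 0;0 -0.42 -3.35 0 0 0 0;0 -0.42 -3.35 0 0 0 0;0 -0.42 -3.35 0 0 0 0;0 -0.42 -3.35 0 0 0 0;0 -0.42 -3.35 0 0 0 0;0 -0.42 -3.35 0 0 0 0;0 0 0 0 0 0 0;0 0 0 0 0 0 0"
}}

```text
t: 35.57
eef_pos: [0.5465, 0.3746, 0.1251]
tool_rot: [0.0, 0.989, -0.15, -0.0]
contact_force: [-0.4, -1.6, -0.9]
gripper_width: 0.239
```

Run:
```python
from h import *
plan((.544,.372,.0255,-107))
```

```text
t 35.57 pos [0.5465 0.3746 0.1251] yawy -107.3 w 0.239 F [-0.4 -1.6 -0.9] q7 -1.87
shift [-0.16  0.32  9.96] | 10.0 -> per row [-0.05  0.11  3.32] x 3 ; turn [ 0.   0.  -0.3]
```

Call:
{"method": "move_arm", "body": {
  "commands": "0 0 0 3 0 0 0;0 0 0 3 0 0 0;0 0 0 2.3 0 0 0;0 0 0 1 0 0 0;0 0 0 0.6 0 0 0;0 0 0 0 0 0 0;0.6 0 0 0 0 0 0;0.6 0 0 0 0 0 0;0.6 0 0 0 0 0 0;0.6 0 0 -1.5 0 0 0;0.6 0 0 -3 0 0 0;0.6 0 0 -3 0 0 0"
}}

```text
t: 36.57
eef_pos: [0.5469, 0.3716, 0.1036]
tool_rot: [0.001, 0.988, -0.153, -0.0]
contact_force: [0.2, 0.7, 0.5]
gripper_width: 0.597
```

Call:
{"method": "move_arm", "body": {
  "commands": "0.6 0 0 -3 0 0 0;0.6 0 0 -3 0 0 0;0.6 0 0 -3 0 0 0;0.6 0 0 0 0 0 -6;0.6 0 0 0 0 0 -6;0.6 0 0 0 0 0 -6;0.6 0 0 0 0 0 -6;0.6 0 0 0 0 0 -6;0.6 0 0 0 0 0 -6;0.6 0 0 0 0 0 -6;0.6 0 0 0 0 0 -6;0.6 0 0 0 0 0 0"
}}

```text
t: 37.57
eef_pos: [0.5477, 0.3716, 0.194]
tool_rot: [-0.001, 0.965, 0.264, 0.001]
contact_force: [0.3, -0.7, 0.9]
gripper_width: 0.6
```

Run:
```python
from h import *
plan((.546,.02,.19,-60),(.442,-.321,.19,-60),(.442,-.321,.0345,-60))
```

```text
t 37.57 pos [0.5477 0.3716 0.194 ] yawy -59.4 w 0.6 F [ 0.3 -0.7  0.9] q7 -1.21
shift [-18.05  30.17   0.34] | 35.2 -> per row [-1.64  2.74  0.03] x 11 ; turn [-0.  -0.1  0.6]
shift [-26.06  24.33   0.  ] | 35.7 -> per row [-2.37  2.21  0.  ] x 11 ; turn [0. 0. 0.]
shift [ 0.    0.   15.55] | 15.5 -> per row [0.   0.   3.11] x 5 ; turn [0. 0. 0.]
```

Move back halfway, then look at the tin and the platter with the arm clear.

Call:
{"method": "move_arm", "body": {
  "commands": "0.6 -1.64 2.74 0 0 0 0;0.6 -1.64 2.74 0 0 0 0;0.6 -1.64 2.74 0 0 0 0;0.6 -1.64 2.74 0 0 0 0;0.6 -1.64 2.74 0 0 0 0;0.6 -1.64 2.74 0 0 0 0;0.6 -1.64 2.74 0 0 0 0;0.6 -1.64 2.74 0 0 0 0;0.6 -1.64 2.74 0 0 0 0;0.6 -1.64 2.74 0 0 0 0;0.6 -1.64 2.74 0 0 0 0;0.6 0 0 0 0 0 0"
}}

```text
t: 38.57
eef_pos: [0.5438, 0.0128, 0.1938]
tool_rot: [0.001, 0.967, 0.256, 0.001]
contact_force: [-0.3, -0.5, 0.9]
gripper_width: 0.598
```

Run:
```python
from h import *
c=cam("top");d=cam("scene")
print([cen(c,*k) for k in(("r",(355,180,420,225)),("b",(355,235,420,290)))])
a=cv2.resize(c["img"][165:290,90:430],(792,291),interpolation=cv2.INTER_CUBIC)
b=cv2.resize(d["img"][130:230,60:420],(792,220),interpolation=cv2.INTER_CUBIC)
cv2.imwrite("pics/p10.png",np.vstack([a,b])[:,:,::-1])
plan((.442,-.321,.19,-60))
```

```text
[(array([384.47561825, 204.2279113 ]), 89), (array([377.97635177, 256.49341052]), 91)]
t 38.67 pos [0.5445 0.019  0.193 ] yawy -59.9 w 0.602 F [-0.1 -0.  -0.3] q7 -0.69
shift [-25.9   24.29   0.27] | 35.5 -> per row [-2.35  2.21  0.02] x 11 ; turn [-0.  -0.1  0.1]
```

View pics/p10.png

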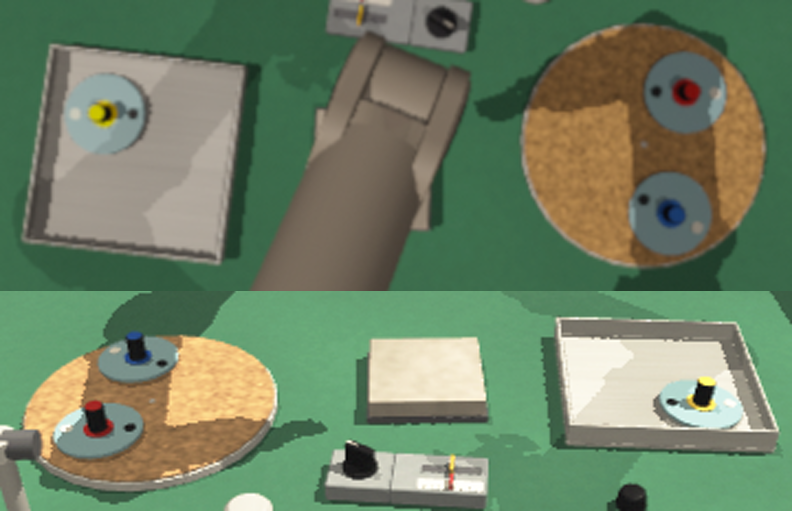

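Yellow lies on the tin floor at (104,113), clear of the walls. Red and blue haven't moved. Now blue.

Call:
{"method": "move_arm", "body": {
  "commands": "0.7 -2.35 2.21 0 0 0 0;0.7 -2.35 2.21 0 0 0 0;0.7 -2.35 2.21 0 0 0 0;0.7 -2.35 2.21 0 0 0 0;0.7 -2.35 2.21 0 0 0 0;0.7 -2.35 2.21 0 0 0 0;0.7 -2.35 2.21 0 0 0 0;0.7 -2.35 2.21 0 0 0 0;0.7 -2.35 2.21 0 0 0 0;0.7 -2.35 2.21 0 0 0 0;0.7 -2.35 2.21 0 0 0 0;0.7 0 0 0 0 0 0"
}}

```text
t: 39.67
eef_pos: [0.4425, -0.3256, 0.1934]
tool_rot: [0.002, 0.966, 0.258, -0.0]
contact_force: [-0.3, -0.5, 1.6]
gripper_width: 0.699
```

Call:
{"method": "move_arm", "body": {
  "commands": "0.7 0 0 3 0 0 0;0.7 0 0 3 0 0 0;0.7 0 0 2 0 0 0;0.7 0 0 0 0 0 0;0.7 0 0 0 0 0 0"
}}

```text
t: 40.08
eef_pos: [0.4452, -0.3188, 0.1119]
tool_rot: [-0.001, 0.965, 0.263, -0.001]
contact_force: [0.1, -0.4, -0.1]
gripper_width: 0.7
```

Run:
```python
from h import *
plan((.442,-.3205,.0355,-60),(.442,-.3205,.125,-60),(.486,.039,.125,-60),(.486,.039,.125,-34))
```

```text
t 40.08 pos [ 0.4452 -0.3188  0.1119] yawy -59.5 w 0.7 F [ 0.1 -0.4 -0.1] q7 0.03
shift [-0.35 -0.01  7.64] | 7.6 -> per row [-0.12 -0.    2.55] x 3 ; turn [-0.1  0.1  0.5]
shift [ 0.    0.   -8.95] | 8.9 -> per row [ 0.    0.   -2.98] x 3 ; turn [0. 0. 0.]
shift [ 21.79 -28.93   0.  ] | 36.2 -> per row [ 1.98 -2.63  0.  ] x 11 ; turn [0. 0. 0.]
shift [0. 0. 0.] | 0.0 -> per row [0. 0. 0.] x 1 ; turn [  0.   0. -26.]
```

Call:
{"method": "move_arm", "body": {
  "commands": "0.7 -0.15 0 2.5 0 0 0;0.7 -0.15 0 2.5 0 0 0;0.7 0 0 1.6 0 0 0;0.7 0 0 1 0 0 0;0.7 0 0 0 0 0 0;0 0 0 0 0 0 0;0 0 0 0 0 0 0;0 0 0 0 0 0 0;0 0 0 0 0 0 0;0 0 0 0 0 0 0;0 0 0 0 0 0 0;0 0 0 0 0 0 0"
}}

```text
t: 41.08
eef_pos: [0.4431, -0.3216, 0.0374]
tool_rot: [0.0, 0.965, 0.263, 0.001]
contact_force: [-0.9, 1.6, 6.5]
gripper_width: 0.242
```

Call:
{"method": "move_arm", "body": {
  "commands": "0 0 0 0 0 0 0;0 0 0 -2 0 0 0;0 0 0 -3 0 0 0;0 0 0 -3 0 0 0;0 0 0 -1 0 0 0;0 1.98 -2.63 0 0 0 0;0 1.98 -2.63 0 0 0 0;0 1.98 -2.63 0 0 0 0;0 1.98 -2.63 0 0 0 0;0 1.98 -2.63 0 0 0 0;0 1.98 -2.63 0 0 0 0;0 1.98 -2.63 0 0 0 0"
}}

```text
t: 42.08
eef_pos: [0.4682, -0.0906, 0.1261]
tool_rot: [-0.0, 0.965, 0.263, 0.0]
contact_force: [0.7, 0.6, -0.7]
gripper_width: 0.24
```

Call:
{"method": "move_arm", "body": {
  "commands": "0 1.98 -2.63 0 0 0 0;0 1.98 -2.63 0 0 0 0;0 1.98 -2.63 0 0 0 0;0 1.98 -2.63 0 0 0 0;0 0 0 0 0 0 -5.2;0 0 0 0 0 0 -5.2;0 0 0 0 0 0 -5.2;0 0 0 0 0 0 -5.2;0 0 0 0 0 0 -5.2;0 0 0 0 0 0 0;0 0 0 0 0 0 0"
}}

```text
t: 43.0
eef_pos: [0.4832, 0.0385, 0.1261]
tool_rot: [-0.0, 0.882, 0.472, 0.0]
contact_force: [-0.3, -0.3, -1.8]
gripper_width: 0.238
```

Run:
```python
from h import *
plan((.486,.039,.050,-34),(.486,.039,.105,-34),(.486,-.062,.105,-34),(.486,.005,.105,-34),(.486,.073,.105,-34))
```

```text
t 43.0 pos [0.4832 0.0385 0.1261] yawy -33.7 w 0.238 F [-0.3 -0.3 -1.8] q7 -0.31
shift [0.19 0.21 7.61] | 7.6 -> per row [0.06 0.07 2.54] x 3 ; turn [-0.  -0.   0.3]
shift [ 0.   0.  -5.5] | 5.5 -> per row [ 0.    0.   -2.75] x 2 ; turn [0. 0. 0.]
shift [-8.37  5.65  0.  ] | 10.1 -> per row [-2.79  1.88  0.  ] x 3 ; turn [0. 0. 0.]
shift [ 5.55 -3.75  0.  ] | 6.7 -> per row [ 2.78 -1.87  0.  ] x 2 ; turn [0. 0. 0.]
shift [ 5.64 -3.8   0.  ] | 6.8 -> per row [ 2.82 -1.9   0.  ] x 2 ; turn [0. 0. 0.]
```

Call:
{"method": "move_arm", "body": {
  "commands": "0 0.1 0.1 2.5 0 0 0;0 0.1 0.1 2.5 0 0 0;0 0 0 1.6 0 0 0;0 0 0 0.6 0 0 0;0 0 0 0.1 0 0 0;0 0 0 0 0 0 0;0.6 0 0 0 0 0 0;0.6 0 0 0 0 0 0;0.6 0 0 0 0 0 0;0.6 0 0 -1 0 0 0;0.6 0 0 -2 0 0 0;0.6 0 0 -2.4 0 0 0"
}}

```text
t: 44.0
eef_pos: [0.4854, 0.0387, 0.1077]
tool_rot: [-0.0, 0.881, 0.473, -0.001]
contact_force: [0.6, 0.4, 0.1]
gripper_width: 0.603
```

Call:
{"method": "move_arm", "body": {
  "commands": "0 -2.79 1.88 0 0 0 0;0 -2.79 1.88 0 0 0 0;0 -2.79 1.88 0 0 0 0;0 0 0 0 0 0 0;0 0 0 0 0 0 0;0 0 0 0 0 0 0"
}}

```text
t: 44.5
eef_pos: [0.4871, -0.0616, 0.1076]
tool_rot: [-0.0, 0.881, 0.473, 0.0]
contact_force: [0.5, 0.6, 0.6]
gripper_width: 0.002
```

Run:
```python
from h import *
plan((.486,.005,.044,-34)); look("b11.png"); tilt("b",(240,145,265,185))
```

```text
t 44.5 pos [ 0.4871 -0.0616  0.1076] yawy -33.6 w 0.002 F [0.5 0.6 0.6] q7 -0.07
shift [ 5.48 -3.77  6.36] | 9.2 -> per row [ 1.83 -1.26  2.12] x 3 ; turn [-0.  -0.   0.4]
cap px [252.71 157.82] 57
```

View pics/b11.png

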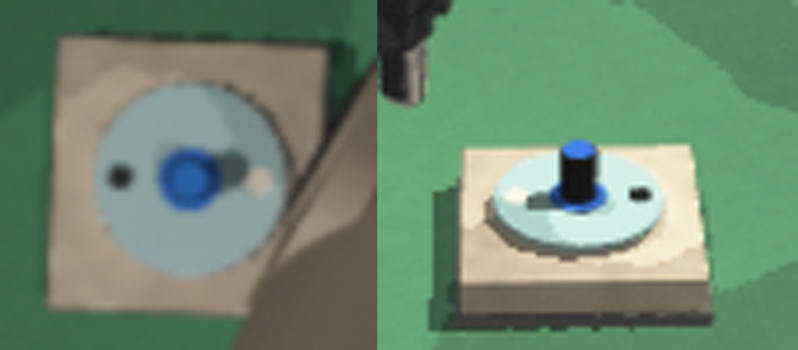

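Blue sits centred on the plate, white dot at -y (left in the scene view) and looking level. Press white.

Call:
{"method": "move_arm", "body": {
  "commands": "0 1.83 -1.26 0 0 0 0;0 1.83 -1.26 0 0 0 0;0 1.83 -1.25 0 0 0 0;0 0 0 2.5 0 0 0;0 0 0 2.5 0 0 0;0 0 0 1.4 0 0 0;0 0 0 0 0 0 0;0 0 0 0 0 0 0"
}}

```text
t: 45.32
eef_pos: [0.4854, 0.0052, 0.0428]
tool_rot: [-0.0, 0.881, 0.473, -0.001]
contact_force: [-0.3, 0.0, -0.4]
gripper_width: -0.001
```

Call:
{"method": "move_arm", "body": {
  "commands": "0 0 0 0.3 0 0 0;0 0 0 0 0 0 0"
}}

```text
t: 45.48
eef_pos: [0.4865, 0.0049, 0.0407]
tool_rot: [0.0, 0.881, 0.473, 0.001]
contact_force: [0.1, 0.2, 0.5]
gripper_width: 0.006
```

Call:
{"method": "move_arm", "body": {
  "commands": "0 0 0 0.2 0 0 0;0 0 0 0 0 0 0;0 0 0 0 0 0 0"
}}

```text
t: 45.73
eef_pos: [0.4866, 0.0048, 0.0388]
tool_rot: [0.0, 0.881, 0.473, 0.001]
contact_force: [0.0, 0.9, 5.0]
gripper_width: 0.001
```

Run:
```python
from h import *
plan(); tilt("b",(240,145,265,185))
```

```text
t 45.73 pos [0.4866 0.0048 0.0388] yawy -33.5 w 0.001 F [0.  0.9 5. ] q7 -0.09
cap px [252.87 157.97] 55
```

Firm contact at 0.0388, as on red. Press a bit harder, then go to black.

Call:
{"method": "move_arm", "body": {
  "commands": "0 0 0 0.1 0 0 0;0 0 0 0 0 0 0;0 0 0 0 0 0 0"
}}

```text
t: 46.03
eef_pos: [0.4867, 0.0047, 0.0384]
tool_rot: [-0.0, 0.881, 0.473, 0.001]
contact_force: [-2.4, 0.4, 18.2]
gripper_width: 0.001
```

Call:
{"method": "move_arm", "body": {
  "commands": "0 0 0 -2 0 0 0;0 0 0 -2.5 0 0 0;0 0 0 -2 0 0 0;0 1.88 -1.27 0 0 0 0;0 1.88 -1.27 0 0 0 0;0 1.88 -1.27 0 0 0 0;0 0 0 2 0 0 0;0 0 0 2 0 0 0;0 0 0 1.8 0 0 0;0 0 0 0.3 0 0 0;0 0 0 0 0 0 0;0 0 0 0 0 0 0"
}}

```text
t: 47.03
eef_pos: [0.4855, 0.0724, 0.0416]
tool_rot: [0.0, 0.881, 0.473, 0.0]
contact_force: [-0.4, -0.5, 0.7]
gripper_width: 0.001
```

Call:
{"method": "move_arm", "body": {
  "commands": "0 0 0 0.2 0 0 0;0 0 0 0 0 0 0;0 0 0 0 0 0 0"
}}

```text
t: 47.28
eef_pos: [0.4856, 0.0729, 0.0397]
tool_rot: [0.0, 0.881, 0.473, 0.001]
contact_force: [0.3, 0.3, 0.1]
gripper_width: -0.001
```

Call:
{"method": "move_arm", "body": {
  "commands": "0 0 0 0.15 0 0 0;0 0 0 0 0 0 0;0 0 0 0 0 0 0"
}}

```text
t: 47.53
eef_pos: [0.4858, 0.0729, 0.0385]
tool_rot: [-0.0, 0.881, 0.473, 0.001]
contact_force: [-2.2, 0.4, 10.7]
gripper_width: -0.002
```

Run:
```python
from h import *
plan(); tilt("b",(240,145,265,185))
```

```text
t 47.53 pos [0.4858 0.0729 0.0385] yawy -33.6 w -0.002 F [-2.2  0.4 10.7] q7 -0.22
cap px [252.56 158.01] 51
```

Both blue dots stop at 0.0385–0.0388 and the cap barely shifts, so blue is flat. It goes back to a free place on the platter at (0.47,-0.24).

Call:
{"method": "move_arm", "body": {
  "commands": "0 0 0 0.05 0 0 0;0 0 0 0 0 0 0;0 0 0 -2.5 0 0 0;0 0 0 -2.5 0 0 0;0 0 0 -2 0 0 0;0.6 -1.4 0.95 0 0 0 0;0.6 -1.4 0.95 0 0 0 0;0.6 0 0 0 0 0 0;0.6 0 0 0 0 0 0;0.6 0 0 0 0 0 0;0.6 0 0 0 0 0 0"
}}

```text
t: 48.5
eef_pos: [0.4856, 0.0397, 0.1069]
tool_rot: [-0.0, 0.881, 0.473, -0.0]
contact_force: [-0.2, -0.1, 0.0]
gripper_width: 0.601
```

Run:
```python
from h import *
plan((.486,.039,.051,-34),(.486,.039,.125,-34),(.47,-.24,.125,-34),(.47,-.24,.036,-34))
c=cam("top"); print(cen(c,"r",(355,180,420,225)))
```

```text
t 48.5 pos [0.4856 0.0397 0.1069] yawy -33.5 w 0.601 F [-0.2 -0.1  0. ] q7 -0.27
shift [-0.04  0.08  5.59] | 5.6 -> per row [-0.02  0.04  2.8 ] x 2 ; turn [-0.  -0.   0.5]
shift [ 0.   0.  -7.4] | 7.4 -> per row [ 0.    0.   -2.47] x 3 ; turn [0. 0. 0.]
shift [-24.02  14.28   0.  ] | 27.9 -> per row [-3.    1.78  0.  ] x 8 ; turn [0. 0. 0.]
shift [0.  0.  8.9] | 8.9 -> per row [0.   0.   2.97] x 3 ; turn [0. 0. 0.]
(array([384.29464413, 204.14277553]), 105)
```

Call:
{"method": "move_arm", "body": {
  "commands": "0.6 -0.02 0.04 2.2 0 0 0;0.6 -0.02 0.04 2.2 0 0 0;0.6 0 0 1.2 0 0 0;0 0 0 0 0 0 0;0 0 0 0 0 0 0;0 0 0 0 0 0 0;0 0 0 0 0 0 0;0 0 0 0 0 0 0;0 0 0 -2 0 0 0;0 0 0 -3 0 0 0;0 0 0 -2.4 0 0 0;0 0 0 0 0 0 0"
}}

```text
t: 49.55
eef_pos: [0.4888, 0.0382, 0.129]
tool_rot: [0.001, 0.881, 0.473, 0.003]
contact_force: [1.5, 0.2, -1.4]
gripper_width: 0.243
```

Call:
{"method": "move_arm", "body": {
  "commands": "0 -3 1.78 0 0 0 0;0 -3 1.78 0 0 0 0;0 -3 1.78 0 0 0 0;0 -3 1.78 0 0 0 0;0 -3 1.78 0 0 0 0;0 -3 1.78 0 0 0 0;0 -3 1.78 0 0 0 0;0 -3 1.78 0 0 0 0;0 0 0 0 0 0 0;0 0 0 0 0 0 0"
}}

```text
t: 50.38
eef_pos: [0.4712, -0.2431, 0.1251]
tool_rot: [0.0, 0.882, 0.471, -0.0]
contact_force: [0.3, 1.1, -0.7]
gripper_width: 0.237
```

Run:
```python
from h import *
plan((.47,-.24,.036,-34))
```

```text
t 50.38 pos [ 0.4712 -0.2431  0.1251] yawy -33.8 w 0.237 F [ 0.3  1.1 -0.7] q7 0.26
shift [ 0.19 -0.28  8.91] | 8.9 -> per row [ 0.06 -0.09  2.97] x 3 ; turn [0.  0.  0.2]
```

Call:
{"method": "move_arm", "body": {
  "commands": "0 0 0 2.5 0 0 0;0 0 0 2.5 0 0 0;0 0 0 2 0 0 0;0 0 0 1.2 0 0 0;0 0 0 0.7 0 0 0;0 0 0 0 0 0 0;0.6 0 0 0 0 0 0;0.6 0 0 0 0 0 0;0.6 0 0 0 0 0 0;0.6 0 0 -1.5 0 0 0;0.6 0 0 -3 0 0 0;0.6 0 0 -3 0 0 0"
}}

```text
t: 51.38
eef_pos: [0.4714, -0.2403, 0.1116]
tool_rot: [-0.001, 0.881, 0.473, -0.001]
contact_force: [1.5, -0.7, 0.5]
gripper_width: 0.599
```

Call:
{"method": "move_arm", "body": {
  "commands": "0.6 0 0 -3 0 0 0;0.6 0 0 -3 0 0 0;0.6 0 0 -3 0 0 0;0.6 3 -1.78 0 0 0 0;0.6 3 -1.78 0 0 0 0;0.6 3 -1.78 0 0 0 0;0.6 3 -1.78 0 0 0 0;0.6 3 -1.78 0 0 0 0;0.6 3 -1.78 0 0 0 0;0.6 3 -1.78 0 0 0 0;0.6 3 -1.78 0 0 0 0;0.6 0 0 0 0 0 0"
}}

```text
t: 52.38
eef_pos: [0.4865, 0.046, 0.201]
tool_rot: [-0.001, 0.879, 0.478, 0.001]
contact_force: [1.0, 0.3, 0.6]
gripper_width: 0.596
```

Run:
```python
from h import *
plan(); gap(); c=cam("top");d=cam("scene")
a=cv2.resize(c["img"][150:290,90:430],(792,326),interpolation=cv2.INTER_CUBIC)
b=cv2.resize(d["img"][130:240,60:420],(792,242),interpolation=cv2.INTER_CUBIC)
cv2.imwrite("pics/p12.png",np.vstack([a,b])[:,:,::-1])
```

```text
t 52.38 pos [0.4865 0.046  0.201 ] yawy -33.0 w 0.596 F [1.  0.3 0.6] q7 -0.45
gap tri/top mm [0.17, 0.08] n (21, 15) (8, 14)
```

View pics/p12.png

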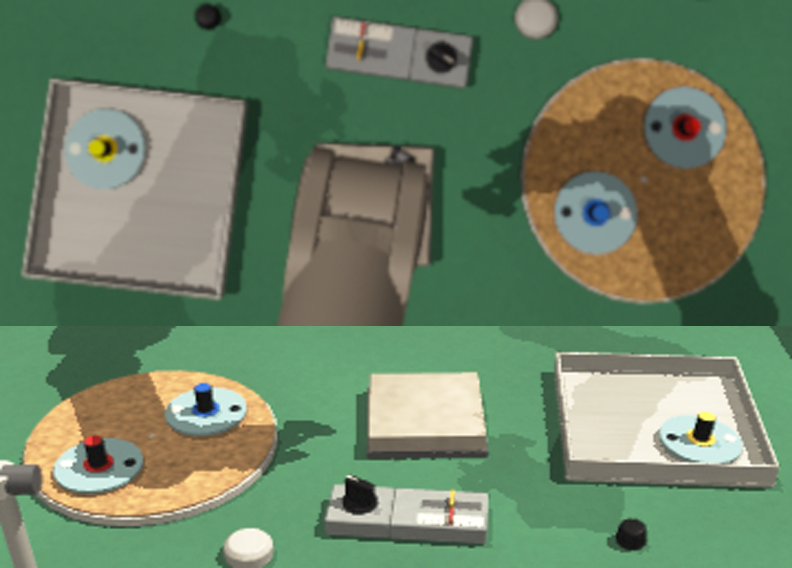

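Red (685,127) and blue (597,212) lie on the cork without overlapping. Yellow (103,148) is on the tin floor, the pointer stands on the mark, and the cap and spare knob haven't moved. Handing in.

```bash
python3 -c "
from station import bot
print(bot.hand_in())"
```

```text
the job is handed in; nothing more can be done
None
```

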